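# Finish a half-packed set of furniture legs

### The arm

A 6-joint arm with a two-finger parallel gripper is mounted at the origin on the work surface. World frame = base frame: x ahead of the robot, y to its left, z up, the work surface at z = 0. Lengths are in m, angles in rad, forces in N, time in s.
With the tool pointing down it reaches from about 0.275 to 0.775 m from the base axis. Payload 14.6 kg.
Tool frame: the origin (TCP) lies midway between the tips of the shut fingers; the grasp point (between the pads) lies 19 mm behind it; z points along the fingers, y is the line along which they close (so a half turn about z gives the same grasp; the last joint's range is limited). The gripper opens to 85 mm and grips with 20 to 120 N. Pads are 22 mm wide; open, the fingers measure 114 mm over their backs; the gripper's body (76 mm by 85 mm) begins 54 mm behind the grasp point. The pads swing forward as they close: fully open they stand 13 mm farther back than shut.
Start: joints at [-1.483, 0.263, -0.048, 1.259, 0, 1.415], TCP at [0.126, -0.51, 0.231] pointing down, gripper open.
Joint ranges: [-2.65, 2.65], [-0.89, 1.7], [-1.18, 1.37], [-2.13, 2.11], [-1.35, 1.29], [-3.14, 3.14]. Speed limits (rad/s): [1.89, 1.89, 2.57, 2.79, 3.14, 3.14].

### API

Orientations are given as a 3x3 rotation matrix whose columns are the frame's x, y, z axes.
In Python, from bench import * gives the robot as it stands. The module is installed in compiled form; this text tells all that it offers.
- The arm moves only by the shell command python3 -m crank 'ROWS'. ROWS is JSON, a list that holds one entry, the list of rows, each a list of 5 numbers: the shift along the world's x, y, z in cm, then the turn about the world's z in degrees, then the finger opening in cm, from 0 to 8.54. In form: [[[tx, ty, tz, roll, grip], ...]]. A call has 1 to 12 rows; each row is the pose to reach, as a shift and turn from the pose commanded when the call began; what a row does not reach only later rows make up. A row lasts 1/12 s, in which the tool goes at most 41.7 mm and 7.16 degrees, less where a joint would pass 70% of its speed; a pose out of reach is approached as far as the arm can. A call with a gripper value outside its range is refused whole. The fingers move at their own pace and stop on an object; the grip force is fixed at half the most. Time passes only in rows, so rows that repeat a pose let the fingers close. It gives the time, the measured TCP pose, the force, the opening and the grip force at its end, in the units of the state.
- state(): the state, without advancing time (a new reading comes with each control period).
- grab_frame(name): name is "scene" or "top"; returns a dict with "pixels" (400x640x3 uint8, red, green, blue), "vfov" (degrees; the focal length in pixels is half the picture's height over the tangent of half this angle, whatever the lens; pixels are square), "cx", "cy" (the principal point, pixels), "extrinsics" (4x4, takes a point from world to camera coordinates). Camera axes: x right, y down, z forward; pixel columns grow to the right and rows downward; lengths in m; the calibration is good to about 2 mm. A picture is of the moment at which its call begins. There is no depth.
- finish_job(): hands the job in; it is judged then, once.
Trained networks look in a picture, given as the dict that the camera call returned (one of the last four; its "shot" number tells which), for a name from the list of things; names that differ only in an ending like _2 or _b are one class to them, and where a whole thing is asked for, a point or a joint stands for the part that bears it (a point fixed in the world has none). Each returns a list of dicts, best first, with "confidence" (0 to 1); they miss things now and then, are a little off and sometimes report something else, mostly with a low value. They report only what shows in the picture. A call takes as long as a camera call. They do not tell look-alikes from the thing itself.
- recognise(query, picture): "bbox" ([left, top, right, bottom] in pixels, round what is visible of it).
- landmark_of(query, picture): "centre" ([column, row] in pixels: a listed point, or the origin of a listed thing).
The state is a dict: "time": time; "joint_positions": joint angles; "qd": joint speeds; "effort": joint torques, N m; "tcp_pos": TCP position; "eef_rot": TCP orientation; "wrist_force": force on the tool from outside, world axes, zero at the start; "wrist_torque": the same for the moment, N m; "gripper_width": opening from 0.0 (shut) to 1.0 (fully open); "finger_force": force on a finger pad.
Only numpy, scipy, OpenCV 4.12 (cv2) and the standard library are available. Lean on these libraries where they do the work, as an engineer would, in place of code of your own. Each camera call takes 0.05 s, during which the arm holds its last target. There are 200 camera calls.

### The job

Finish the half-packed set: lay every full-length steel leg that stands on the bench on its side in a free cradle of the plywood rack, its mounting plate hanging over the same side of the rack as that of the leg already lying there, and seat the two screw cartons flat and square in the pockets of the grey tray. If a short leg is standing among them, it is a reject: put it in the small blue crate instead. Only when all of that is done, push the call lever fully over, away from the robot; the leg packed before must be lying in the rack like the rest, and the other things on the bench stay where they are.

Things in the scene. Friction and masses are not known exactly. Their poses are not given: they have to be found in the camera images.
- leg1: Steel furniture leg: square mounting plate 50 x 50 x 5 with a tube 32 in diameter standing on it, 115 overall. Origin: centre of the plate's underside; z runs up the tube to its free end, x and y along the plate's edges. Stands upright on the bench, waiting to be packed; it may be absent.
- leg2: Steel furniture leg: square mounting plate 50 x 50 x 5 with a tube 32 in diameter standing on it, 115 overall. Origin: centre of the plate's underside; z runs up the tube to its free end, x and y along the plate's edges. Stands upright on the bench, waiting to be packed; it may be absent.
- leg3: Steel furniture leg: square mounting plate 50 x 50 x 5 with a tube 32 in diameter standing on it, 115 overall. Origin: centre of the plate's underside; z runs up the tube to its free end, x and y along the plate's edges. Stands upright on the bench, waiting to be packed; it may be absent.
- short_leg: Steel furniture leg: square mounting plate 50 x 50 x 5 with a tube 32 in diameter standing on it, 65 overall. Origin: centre of the plate's underside; z runs up the tube to its free end, x and y along the plate's edges. A reject, too short; stands upright among the others, or is absent.
- packed_leg1: Same leg as leg1 (115 overall), already lying in cradle 1 at the start. Only one of packed_leg1 to packed_leg4 is there, the others are absent.
- packed_leg2: Same leg as leg1 (115 overall), already lying in cradle 2 at the start. Only one of packed_leg1 to packed_leg4 is there, the others are absent.
- packed_leg3: Same leg as leg1 (115 overall), already lying in cradle 3 at the start. Only one of packed_leg1 to packed_leg4 is there, the others are absent.
- packed_leg4: Same leg as leg1 (115 overall), already lying in cradle 4 at the start. Only one of packed_leg1 to packed_leg4 is there, the others are absent.
- cradle1 (a point): Middle of cradle 1 of the rack: the point on the axis of a tube lying in it, 52.6 above the bench, half-way between its saddles; x across the tubes, y along them, z up. The plywood rack, fixed to the bench, has base 280 x 74 x 12 and four cradles side by side along x, 70 apart (cradle1 at the -x end).
- cradle2 (a point): Middle of cradle 2 of the rack: the point on the axis of a tube lying in it, 52.6 above the bench, half-way between its saddles; x across the tubes, y along them, z up. Each cradle is a pair of 90-degree V saddles, 9 thick, centred 30 either side of the middle in y; saddle tops 48 above the bench.
- cradle3 (a point): Middle of cradle 3 of the rack: the point on the axis of a tube lying in it, 52.6 above the bench, half-way between its saddles; x across the tubes, y along them, z up. A packed leg has its plate on the -y side: plate underside 58 from this point, free end 57 beyond it at +y; 15 either way along the tube is fine.
- cradle4 (a point): Middle of cradle 4 of the rack: the point on the axis of a tube lying in it, 52.6 above the bench, half-way between its saddles; x across the tubes, y along them, z up. Between its saddles only the rack's base, 12 high, lies below.
- pocket_a (a point): Centre of the floor of the tray's -x pocket; axes as the tray's. A seated carton's origin lies here, its 84 side along x. The grey plastic tray, fixed to the bench, is 194 (x) x 70 (y), walls 6 thick and 18 high; its two pockets, in line along x with centres 94 apart, measure 88 (x) x 58 (y), floor 6 above the bench.
- pocket_b (a point): Centre of the floor of the tray's +x pocket; axes as the tray's. A seated carton's origin lies here, its 84 side along x.
- carton1: Small closed cardboard carton of screws, 84 (x) x 54 (y) x 32 (z), lying loose and flat on the bench. Origin: centre of its underside; top at +z.
- carton2: Small closed cardboard carton of screws, 84 (x) x 54 (y) x 32 (z), lying loose and flat on the bench. Origin: centre of its underside; top at +z.
- crate: Small blue plastic crate for rejects, open, fixed to the bench, 170 (x) x 200 (y) x 70 high, walls and floor 5 thick. Origin: under its centre.
- lever (a joint): Call lever: angle in rad, 0 leaning to the robot, 1.0 fully over, leaning away; it stays where it is left.
- lever_tip (a point): Tip of the lever's 80 long black stick, which swings 0.5 rad either side of upright; y of this frame is the pivot axis, and the pivot lies 80 below the tip along the stick (-z).
- tape_roll: Roll of tape standing on its flat side, 84 across, 45 high. Not part of the job. Origin: centre of its underside.
- glue_bottle: Small glue bottle, 44 across, 100 high. Not part of the job. Origin: centre of its underside.
- screwdriver: Screwdriver lying on the bench. Not part of the job. Origin: middle of its length, on its underside.
- screw_cup: White plastic cup, 72 across, 70 high. Not part of the job. Origin: centre of its underside.
Things that resemble listed ones, but are neither listed nor needed, are in the scene too. Leave any pink look-alike of the short_leg alone. Leave any red look-alike of the packed_leg3 alone.

How it is judged:
By the outcome, as a careful person would: the job done as asked, in the order asked, and still so for the second after the job is handed in, with the robot touching nothing.
Of leg1, leg2, leg3, short_leg only 3 to 4 are there at a start; the rules pass over those that are not, and their reading is None.
Of packed_leg1, packed_leg2, packed_leg3, packed_leg4 only 1 to 1 are there at a start; the rules pass over those that are not, and their reading is None.
At some moment in a run one of carton1, carton2, leg1, leg2, leg3 may be knocked a few centimetres aside while the robot is not near it.
Once in a run the grip may slacken for a moment while it holds something.
It also fails if it takes over 210 s, if anything falls off the work surface, if the arm or the gripper's body presses on something with over 40 N, if the wrist force passes 120 N, or if a joint passes its speed limit or range.

## Working session

There is one attempt and no reset: what is moved stays moved. The work goes in short steps, Python scripts to look and compute and a shell command to move; the robot and the scene stay as the last step left them, time stands still between calls to the robot, and variables do not carry over. Pictures are saved under pics/ and viewed, at most 14 in all, crops included, and the job is handed in when it is done.

```bash
mkdir -p pics
cat > h.py <<'E'
from bench import *
import numpy as np, cv2
def cam(p):
    f=p["pixels"].shape[0]/2/np.tan(np.radians(p["vfov"])/2)
    return f,p["cx"],p["cy"],np.array(p["extrinsics"])
def ray(p,uv,z):
    f,cx,cy,E=cam(p); d=E[:3,:3].T@np.array([(uv[0]-cx)/f,(uv[1]-cy)/f,1]); o=-E[:3,:3].T@E[:3,3]
    return o+d*(z-o[2])/d[2]
def proj(p,X):
    f,cx,cy,E=cam(p); c=E[:3,:3]@np.array(X)+E[:3,3]
    return np.array([f*c[0]/c[2]+cx,f*c[1]/c[2]+cy])
def save(p,n): cv2.imwrite("pics/"+n+".png",p["pixels"][:,:,::-1])
E
python3 - <<'E'
from h import *
s=state();print(s["time"],s["tcp_pos"],s["eef_rot"],s["gripper_width"])
for n in("top","scene"):
    p=grab_frame(n);save(p,n+"0");f,cx,cy,E=cam(p);print(n,f,cx,cy,(-E[:3,:3].T@E[:3,3]).round(3),E[:3,:3].round(2).tolist(),list(p))
    for q in "leg1 short_leg packed_leg1 cradle1 cradle4 pocket_a pocket_b carton1 crate lever_tip lever tape_roll glue_bottle screwdriver screw_cup".split():
        for d in landmark_of(q,p):
            if d["confidence"]>.25:print(q,np.round(d["centre"],1),round(d["confidence"],2),ray(p,d["centre"],{"cradle":.0526,"pocket":.006}.get(q[:6].rstrip("1_4"),0)).round(3))
E
```

```text
0.0 [ 0.12618918 -0.50931339  0.23081806] [[ 9.70660897e-01  2.40452514e-01 -1.05143136e-04]
 [ 2.40452484e-01 -9.70660297e-01  1.09163655e-03]
 [ 1.60428486e-04 -1.08489084e-03 -9.99999399e-01]] 0.9990018365281133
top 383.14862817810507 320.6642979385206 208.8994384759241 [0.378 0.051 1.084] [[-0.03, -1.0, 0.01], [-1.0, 0.03, -0.08], [0.08, -0.02, -1.0]] ['pixels', 'vfov', 'cx', 'cy', 'extrinsics', 'shot']
leg1 [244.2 236.2] 0.82 [0.393 0.251 0.   ]
leg1 [280.6 197.3] 0.79 [0.5   0.147 0.   ]
leg1 [274.4 241.5] 0.69 [0.376 0.167 0.   ]
short_leg [208.  229.5] 0.79 [0.414 0.353 0.   ]
short_leg [201.3 265.5] 0.65 [0.314 0.372 0.   ]
packed_leg1 [363.7 158. ] 0.86 [ 0.608 -0.094  0.   ]
packed_leg1 [382.6 111.7] 0.46 [ 0.742 -0.154  0.   ]
cradle1 [336.5 207.3] 0.86 [ 0.463 -0.008  0.053]
cradle1 [345.  183.2] 0.68 [ 0.528 -0.033  0.053]
cradle1 [341.8 156.8] 0.66 [ 0.601 -0.027  0.053]
cradle1 [345.9 131.2] 0.55 [ 0.672 -0.04   0.053]
cradle1 [431.1 231.1] 0.34 [ 0.392 -0.262  0.053]
cradle4 [336.5 207.3] 0.86 [ 0.463 -0.008  0.053]
cradle4 [345.  183.2] 0.68 [ 0.528 -0.033  0.053]
c
[... 203 characters left out ...]
ket_a [459.2 203.2] 0.68 [ 0.47  -0.36   0.006]
pocket_b [464.3 166.2] 0.87 [ 0.575 -0.38   0.006]
pocket_b [459.2 203.2] 0.68 [ 0.47  -0.36   0.006]
carton1 [416.7 181.2] 0.66 [ 0.537 -0.243  0.   ]
carton1 [395.1 143.7] 0.58 [ 0.647 -0.186  0.   ]
carton1 [336.6 204.7] 0.48 [ 0.475 -0.012  0.   ]
crate [224.9 148.2] 0.87 [0.646 0.303 0.   ]
crate [168.  206.6] 0.61 [0.482 0.465 0.   ]
crate [347.  130.8] 0.58 [ 0.688 -0.048  0.   ]
lever_tip [411.4 228.3] 0.42 [ 0.402 -0.222  0.   ]Traceback (most recent call last):
  File "<stdin>", line 6, in <module>
ValueError: it knows: carton, cradle, crate, glue_bottle, leg, lever_tip, packed_leg, pocket, screw_cup, screwdriver, short_leg, tape_roll
```

View pics/top0.png

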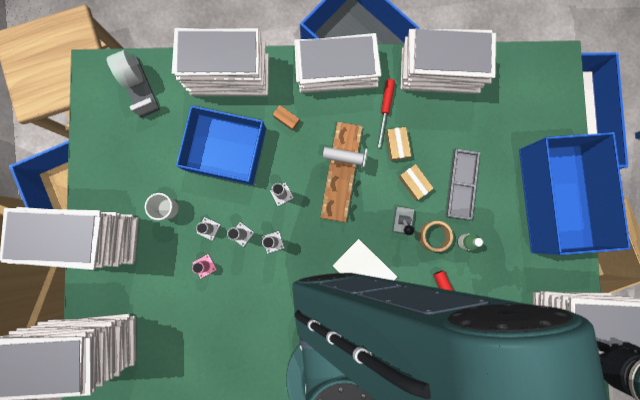

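Run:
```python
from h import *
for n in("scene",):
    p=grab_frame(n);save(p,n+"0");f,cx,cy,E=cam(p);print(n,f,cx,cy,(-E[:3,:3].T@E[:3,3]).round(3),E[:3,:3].round(2).tolist(),list(p))
    for q in "leg1 short_leg packed_leg1 cradle1 pocket_a carton1 crate lever_tip tape_roll glue_bottle screwdriver screw_cup".split():
        for d in landmark_of(q,p):
            if d["confidence"]>.25:print(q,np.round(d["centre"],1),round(d["confidence"],2),ray(p,d["centre"],{"cradle":.0526,"pocket":.006}.get(q[:6].rstrip("1_4"),0)).round(3))
```

```text
scene 393.2593381993029 320.6706397998145 202.02631289426708 [ 0.95  -0.506  1.091] [[0.74, 0.68, -0.01], [0.54, -0.6, -0.59], [-0.4, 0.43, -0.81]] ['pixels', 'vfov', 'cx', 'cy', 'extrinsics', 'shot']
leg1 [353.3 207.3] 0.91 [0.5   0.132 0.   ]
leg1 [333.7 181.3] 0.91 [0.375 0.173 0.   ]
leg1 [351.1 170.3] 0.83 [0.388 0.254 0.   ]
short_leg [353. 145.] 0.76 [0.311 0.357 0.   ]
short_leg [415.4 200.6] 0.69 [0.64  0.297 0.   ]
short_leg [375.  160.2] 0.68 [0.422 0.351 0.   ]
packed_leg1 [184.4 236.3] 0.66 [ 0.169 -0.325  0.   ]
packed_leg1 [333.8 261. ] 0.56 [ 0.586 -0.065  0.   ]
cradle1 [317.9 214.4] 0.94 [0.456 0.004 0.053]
cradle1 [329.6 231. ] 0.77 [ 0.525 -0.017  0.053]
cradle1 [362.3 266.4] 0.68 [ 0.677 -0.044  0.053]
cradle1 [343.4 249. ] 0.56 [ 0.598 -0.037  0.053]
pocket_a [234.1 308.8] 0.95 [ 0.479 -0.374  0.006]
carton1 [282.1 289.1] 0.63 [ 0.535 -0.238  0.   ]
carton1 [322.  301.8] 0.62 [ 0.649 -0.187  0.   ]
crate [415.1 199.6] 0.68 [0.637 0.3   0.   ]
lever_tip [254.6 232.9] 0.49 [ 0.328 -0.162  0.   ]
tape_roll [238.5 266.6] 0.68 [ 0.383 -0.277  0.   ]
glue_bottle [210.9 283.3] 0.6 [ 0.364 -0.369  0.   ]
glue_bottle [258.5 235.7] 0.5 [ 0.346 -0.161  0.   ]
glue_bottle [240.5 267.7] 0.41 [ 0.39  -0.275  0.   ]
screwdriver [351.7 316.8] 0.78 [ 0.741 -0.163  0.   ]
screwdriver [371.1 159.1] 0.69 [0.408 0.346 0.   ]
screw_cup [406.2 149.9] 0.61 [0.477 0.472 0.   ]
```

View pics/scene0.png

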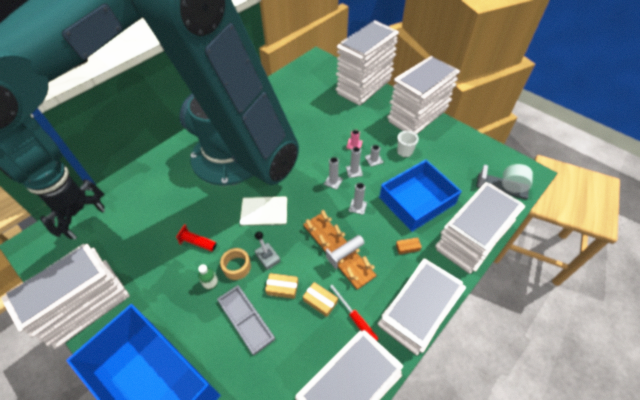

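Top shows three tall legs (tops near 238,228; 272,235; 278,186), a short one (207,224), and a pink look-alike (203,262). The rack runs 345,125→335,220 with its packed leg in cradle 3 and the plate to the right. Cartons are at (400,143) and (417,182), the tray at (463,185), the crate at (222,145) and the lever at (405,222). I'll zoom in for orientations.

Run:
```python
from h import *
p=grab_frame("top");a=p["pixels"][165:265,180:300,::-1];b=p["pixels"][110:240,310:490,::-1]
A=cv2.resize(a,None,fx=5,fy=5,interpolation=2);B=cv2.resize(b,None,fx=4.4,fy=4.4,interpolation=2)
cv2.imwrite("pics/cA.png",A);cv2.imwrite("pics/cB.png",B)
p=grab_frame("scene");cv2.imwrite("pics/cC.png",cv2.resize(p["pixels"][220:360,210:380,::-1],None,fx=4.2,fy=4.2,interpolation=2))
```

```text
(no output)
```

View pics/cA.png

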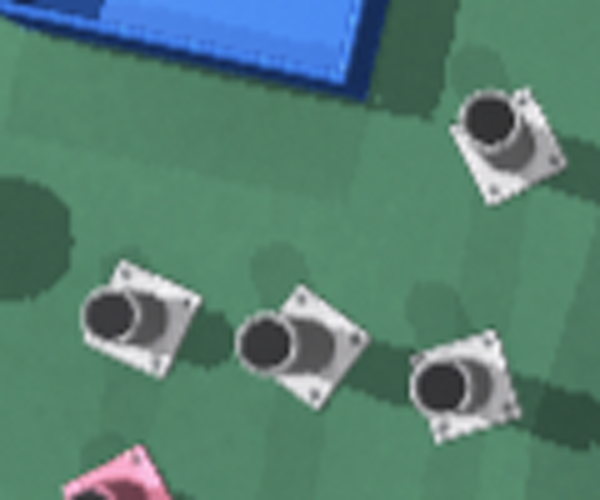

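View pics/cB.png

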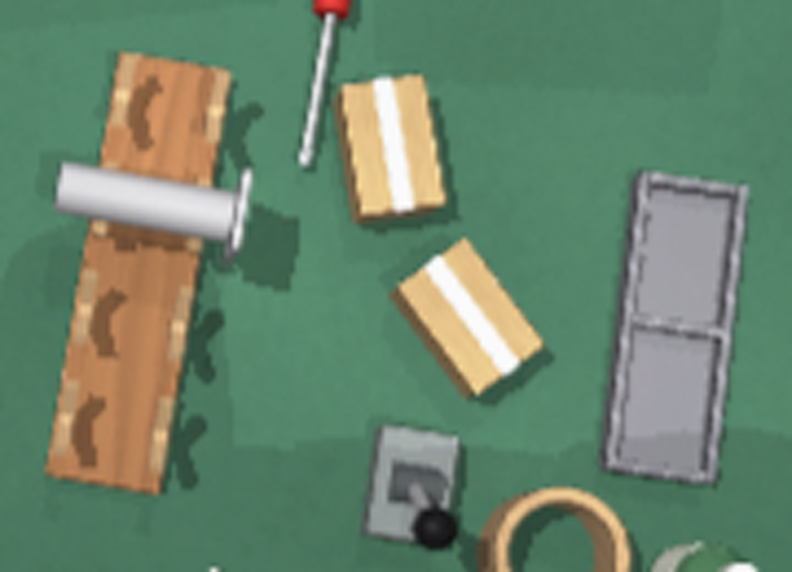

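View pics/cC.png

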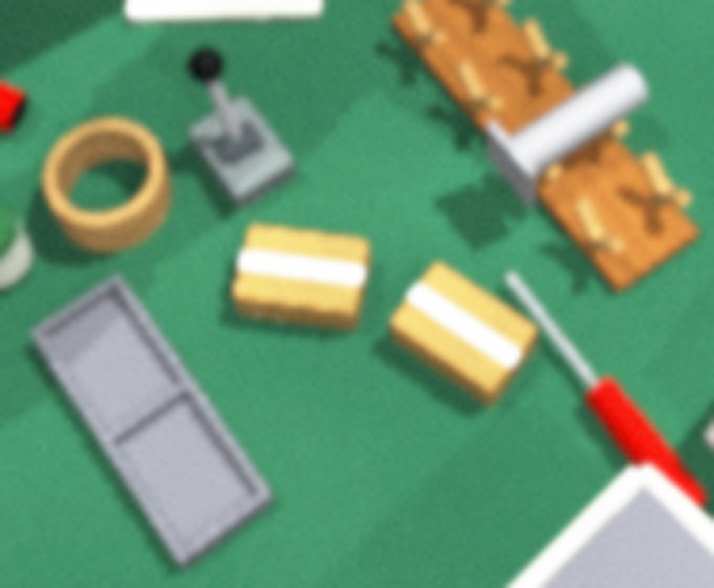

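```bash
cat >> h.py <<'E'
from scipy.optimize import minimize, least_squares
def boxpts(x,y,a,L,W,z0,z1):
    c,s=np.cos(a),np.sin(a)
    return [(x+c*u-s*v,y+s*u+c*v,z) for u in(-L/2,L/2) for v in(-W/2,W/2) for z in(z0,z1)]
def iou_fit(ps,masks,x0,L,W,z0,z1):
    def cost(q):
        t=0
        for p,m in zip(ps,masks):
            P=np.array([proj(p,X) for X in boxpts(*q,L,W,z0,z1)]); h=cv2.convexHull(P.astype(np.float32))
            r=np.zeros((800*2,1280*2),np.uint8); cv2.fillConvexPoly(r,np.round((h+.5)*4).astype(np.int32),1)
            r=cv2.resize(r*255,(640,400),interpolation=cv2.INTER_AREA)/255.; t+=np.minimum(r,m).sum()/np.maximum(r,m).sum()
        return -t
    best=min((minimize(cost,[x0[0],x0[1],a],method="Nelder-Mead",options=dict(initial_simplex=[[x0[0],x0[1],a],[x0[0]+.01,x0[1],a],[x0[0],x0[1]+.01,a],[x0[0],x0[1],a+.3]])) for a in x0[2]),key=lambda r:r.fun)
    return best.x,-best.fun/len(ps)
def cmask(p,xy,r=28,lo=None):
    hsv=cv2.cvtColor(p["pixels"],cv2.COLOR_RGB2HSV).astype(int); H,S,V=hsv[...,0],hsv[...,1],hsv[...,2]
    m=(((H<32)&(S>40)&(V>60))|((S<60)&(V>170))).astype(np.uint8)
    c=proj(p,(*xy,.016)); k=np.zeros_like(m); cv2.circle(k,tuple(int(v) for v in c),r,1,-1)
    m=m*k; n,l,st,_=cv2.connectedComponentsWithStats(m); return (l==1+np.argmax(st[1:,4])).astype(float)
def cartons(xys,yaws):
    ps=[grab_frame("top"),grab_frame("scene")]
    for xy,ya in zip(xys,yaws):
        q,s=iou_fit(ps,[cmask(p,xy) for p in ps],(*xy,ya),.084,.054,0,.032)
        print("carton",q[:2].round(4),"yaw",np.degrees(q[2]).round(1)%180,"iou",round(s,3))
def rectfit(cams,L,W,z,x0):
    # cams: list of (pic, corner pixels any order)
    obs=[[ray(p,c,z)[:2] for c in cs] for p,cs in cams]; O=np.array([o for a in obs for o in a])
    def f(q):
        B=np.array(boxpts(*q,L,W,z,z))[::2,:2]; D=np.linalg.norm(O[:,None]-B[None],axis=2); return O.ravel()-B[D.argmin(1)].ravel()
    return min((least_squares(f,(*O.mean(0),a)) for a in x0),key=lambda r:r.cost)
E
python3 - <<'E'
from h import *
cartons([(.537,-.24),(.648,-.186)],[(.5,-.5,1,2),(.0,.3,-.3)])
pt,psn=grab_frame("top"),grab_frame("scene")
A=lambda l:[(180+a/5-.4,165+b/5-.4) for a,b in l]
B=lambda l:[(310+a/4.4-.4,110+b/4.4-.4) for a,b in l]
C=lambda l:[(210+a/4.2-.4,220+b/4.2-.4) for a,b in l]
for n,l in dict(short=[(125,262),(200,298),(162,378)],M=[(300,285),(370,340),(318,410)],R=[(495,330),(520,415),(440,442),(412,355)],T=[(527,88),(567,160),(493,205),(452,128)]).items():
    r=rectfit([(pt,A(l))],.05,.05,.005,(0,.3,.6,-.3)); print(n,r.x[:2].round(4),np.degrees(r.x[2]).round(1)%90,r.cost**.5)
T=B([(640,172),(748,186),(715,482),(604,468)]);S=C([(120,277),(272,490),(182,566),(33,330)])
for cs in([(pt,T)],[(psn,S)],[(pt,T),(psn,S)]):
    r=rectfit(cs,.194,.07,.018,(0,-.2,.2));print("tray",r.x[:2].round(4),np.degrees(r.x[2]).round(1),r.cost**.5)
# cradles
for p in(pt,psn):
    c=np.array([ray(p,d["centre"],.0526)[:2] for d in landmark_of("cradle1",p) if d["confidence"]>.45])
    c=c[np.argsort(c[:,0])];print(c.round(3).tolist())
    f=lambda q:(c-np.array([[q[0]+.07*(k-1.5)*np.cos(q[2]),q[1]+.07*(k-1.5)*np.sin(q[2])] for k in range(4)])).ravel()
    if len(c)==4: r=least_squares(f,(.56,-.02,-.1));print("rack",r.x[:2].round(4),np.degrees(r.x[2]).round(1),r.cost**.5)
for p in(pt,psn):
  for z in(0,):
    print("lever",[(np.round(d["centre"],1),round(d["confidence"],2)) for d in landmark_of("lever_tip",p)])
print(state()["time"])
E
```

```text
carton [ 0.5315 -0.2347] yaw 34.5 iou 0.944
carton [ 0.6423 -0.1894] yaw 7.5 iou 0.941
short [0.4169 0.3511] 62.9 0.0016236958665344803
M [0.3985 0.2584] 52.0 0.0009029144023281432
R [0.3752 0.1702] 16.1 0.0017952378367186309
T [0.51   0.1435] 27.8 0.001959005068201683
tray [ 0.5235 -0.3704] -9.7 0.0011817722707358322
tray [ 0.526  -0.3704] -9.6 0.0035200165125648937
tray [ 0.5247 -0.3704] -9.7 0.0044536614123066014
[[0.47, -0.015], [0.53, -0.022], [0.594, -0.028], [0.677, -0.042]]
rack [ 0.5678 -0.0269] -7.3 0.0090719784570949
[[0.453, 0.001], [0.533, -0.015], [0.608, -0.035], [0.677, -0.052]]
rack [ 0.5674 -0.0255] -13.4 0.011458569840344924
lever [(array([462.2, 167.5]), 0.75), (array([409.9, 232.4]), 0.63)]
lever [(array([373.7, 162.3]), 0.62), (array([363.3, 266.2]), 0.62), (array([257.1, 236.6]), 0.56), (array([279.8, 288.6]), 0.56)]
1.7
```

Run:
```python
from h import *
pt,psn=grab_frame("top"),grab_frame("scene")
B=lambda l:[(310+a/4.4-.4,110+b/4.4-.4) for a,b in l]
C=lambda l:[(210+a/4.2-.4,220+b/4.2-.4) for a,b in l]
T=B([(120,52),(232,70),(48,473),(160,493)]);S=C([(625,290),(697,235)])
for cs in([(pt,T)],[(pt,T),(psn,S)]):
    r=rectfit(cs,.28,.074,.012,(0,-.2,-.1));print("rack",r.x[:2].round(4),np.degrees(r.x[2]).round(1),r.cost**.5)
# lever ball triangulate
u1=B([(435,527)])[0];u2=C([(205,63)])[0]
f=lambda X:np.r_[proj(pt,X)-u1,proj(psn,X)-u2]
r=least_squares(f,(.37,-.2,.08));print("ball",r.x.round(4),r.cost)
# lever box base top corners
print([ray(pt,c,.02).round(3).tolist() for c in B([(383,425),(460,437),(440,545),(365,532)])])
# packed leg plate & tube end
print("packed end/plate",[ray(pt,c,.0526).round(3).tolist() for c in B([(63,185),(240,212)])])
x,y,a=r.x[0],0,0
```

```text
rack [ 0.5695 -0.0278] -11.4 0.001263311467740399
rack [ 0.5702 -0.028 ] -11.3 0.003978855253874389
ball [ 0.3973 -0.1895  0.0986] 0.009544510379339552
[[0.465, -0.178, 0.02], [0.456, -0.227, 0.02], [0.388, -0.211, 0.02], [0.397, -0.164, 0.02]]
packed end/plate [[0.617, 0.022, 0.053], [0.597, -0.088, 0.053]]
```

```bash
python3 -m crank '[[[4,4,0,0,6],[7,7,0,0,6],[11,10,0,0,6],[14,13,0,0,6],[17,16,0,0,6],[20,19,0,0,6],[23,22,0,0,6],[27,26,0,0,6],[27,26,0,0,6],[27,26,0,0,6],[27,26,0,0,6],[27,26,0,0,6]]]'
python3 -m crank '[[[0,4,0,0,5],[0,8,0,0,5],[0,12,0,0,5],[0,15,0,0,5],[0,18,0,0,5],[0,21,0,0,5],[0,24,0,0,5],[0,27,0,0,5],[0,30,0,0,5],[0,30,0,0,5],[0,30,0,0,5],[0,30,0,0,5]]]'
```

```text
time: 2.8
tcp_pos: [0.3962, -0.2496, 0.2312]
eef_rot: [[0.97, 0.241, -0.0], [0.241, -0.97, -0.0], [-0.0, 0.0, -1.0]]
wrist_force: [-0.1, 0.4, -0.1]
gripper_width: 0.703
finger_force: 0.0
time: 3.8
tcp_pos: [0.3963, 0.0492, 0.2313]
eef_rot: [[0.971, 0.239, 0.0], [0.239, -0.971, -0.0], [-0.0, 0.0, -1.0]]
wrist_force: [0.1, -0.6, -0.2]
gripper_width: 0.584
finger_force: 0.0
```

```bash
python3 -m crank '[[[0.2,4,0,0,5],[0.5,8,0,0,5],[1,12,0,0,5],[1.3,16,0,0,5],[1.6,20,0,0,5],[1.8,24,0,0,5],[2,27,0,0,5],[2.1,30.2,0,0,5],[2.1,30.2,0,0,5],[2.1,30.2,0,0,5],[2.1,30.2,-3,0,5],[2.1,30.2,-6,0,5]]]'
python3 -m crank '[[[0,0,-3,0,5],[0,0,-6,0,5],[0,0,-9,0,5],[0,0,-11,0,5],[0,0,-13,0,5],[0,0,-14,0,5],[0,0,-14,0,5],[0,0,-14,0,3],[0,0,-14,0,2.5],[0,0,-14,0,2.5],[0,0,-14,0,2.5],[0,0,-14,0,2.5]]]'
```

```text
time: 4.8
tcp_pos: [0.4518, 0.2318, 0.2061]
eef_rot: [[0.956, 0.293, -0.007], [0.293, -0.956, 0.029], [0.001, -0.03, -1.0]]
wrist_force: [0.4, -0.5, 0.8]
gripper_width: 0.587
finger_force: 0.0
time: 5.8
tcp_pos: [0.4512, 0.2321, 0.0664]
eef_rot: [[0.956, 0.294, -0.008], [0.294, -0.955, 0.028], [0.0, -0.03, -1.0]]
wrist_force: [-1.0, 0.2, -0.5]
gripper_width: 0.291
finger_force: 0.0
```

Run:
```python
from h import *
s=state();print(np.round(s["joint_positions"],3),s["finger_force"],s["tcp_pos"])
p=grab_frame("scene");cv2.imwrite("pics/d1.png",cv2.resize(p["pixels"][60:260,200:500,::-1],None,fx=2.5,fy=2.5))
```

```text
[ 0.297  0.342 -0.412  0.816  0.03   3.141] 0.0 [0.45122337 0.23205414 0.06643365]
```

View pics/d1.png

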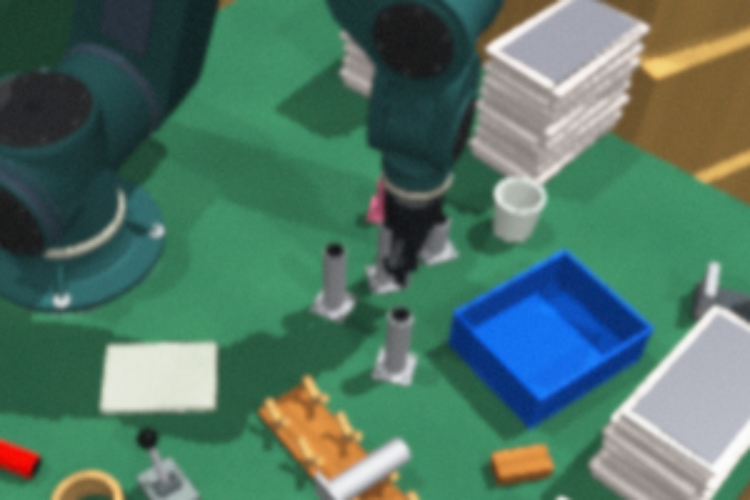

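```bash
python3 -m crank '[[[0,0,4,0,5],[0,0,8,0,5],[0,0,12,0,5],[0,0,12,7,5],[0,0,12,14,5],[0,0,12,21,5],[0,0,12,28,5],[0,0,12,35,5],[0,0,12,42,5],[0,0,12,49,5],[0,0,12,56,5],[0,0,12,56,5]]]'
```

```text
time: 6.85
tcp_pos: [0.4509, 0.232, 0.1861]
eef_rot: [[0.285, 0.958, -0.028], [0.959, -0.285, 0.008], [-0.001, -0.03, -1.0]]
wrist_force: [-0.5, 0.5, -0.2]
gripper_width: 0.583
finger_force: 0.0
```

```bash
python3 -m crank '[[[-0.5,2,0,7,5],[-1,4,0,14,5],[-1.5,6,0,21,5],[-2,8,0,28,5],[-3,10,0,35,5],[-3.4,11.9,0,42,5],[-3.4,11.9,0,49,5],[-3.4,11.9,0,49,5],[-3.4,11.9,-3,49,5],[-3.4,11.9,-6,49,5],[-3.4,11.9,-8,49,5],[-3.4,11.9,-8,49,5]]]'
python3 -c "
from h import *;s=state();print(np.round(s['joint_positions'],2),s['eef_rot'].round(3).tolist() if hasattr(s['eef_rot'],'round') else s['eef_rot'])"
```

```text
time: 7.85
tcp_pos: [0.4153, 0.3494, 0.1027]
eef_rot: [[-0.525, 0.851, -0.029], [0.851, 0.525, -0.019], [-0.001, -0.035, -0.999]]
wrist_force: [0.2, -0.3, -0.4]
gripper_width: 0.589
finger_force: 0.0
[ 0.55  0.39 -0.22  0.99 -0.    1.57] [[-0.525, 0.851, -0.029], [0.851, 0.525, -0.019], [-0.001, -0.035, -0.999]]
```

```bash
python3 -m crank '[[[0.1,0.1,-3,0,5],[0.1,0.1,-6,0,5],[0.1,0.1,-7.2,0,5],[0.1,0.1,-7.2,0,2.5],[0.1,0.1,-7.2,0,2.5],[0.1,0.1,-7.2,0,2.5],[0.1,0.1,-7.2,0,2.5],[0.1,0.1,-7.2,0,2.5],[0.1,0.1,-7.2,0,2.5],[0.1,0.1,-3,0,2.5],[0.1,0.1,1,0,2.5],[0.1,0.1,5,0,2.5]]]'
python3 -m crank '[[[4,-1,0,0,2.5],[8,-2,0,0,2.5],[12,-3,0,0,2.5],[16,-4,0,0,2.5],[20,-5,0,0,2.5],[22.2,-5,0,0,2.5],[22.2,-5,0,0,2.5],[22.2,-5,0,0,2.5],[22.2,-5,0,0,2.5],[22.2,-5,-4,0,2.5],[22.2,-5,-8,0,2.5],[22.2,-5,-10,0,2.5]]]'
python3 -m crank '[[[0,0,-0.8,0,2.5],[0,0,-1.2,0,2.5],[0,0,-1.2,0,2.5],[0,0,-1.2,0,5],[0,0,-1.2,0,5],[0,0,-1.2,0,5],[0,0,-1.2,0,5],[0,0,3,0,5],[0,0,7,0,5],[0,0,11,0,5],[0,0,13,0,5],[0,0,13,0,5]]]'
python3 -c "
from h import *;p=grab_frame('top');cv2.imwrite('pics/e1.png',cv2.resize(p['pixels'][90:270,150:450,::-1],None,fx=2.6,fy=2.6))"
```

```text
time: 8.85
tcp_pos: [0.4174, 0.3517, 0.1578]
eef_rot: [[-0.531, 0.847, -0.025], [0.847, 0.531, -0.017], [-0.001, -0.03, -1.0]]
wrist_force: [1.3, 0.5, -1.2]
gripper_width: 0.355
finger_force: 59.8
time: 9.85
tcp_pos: [0.6371, 0.302, 0.0527]
eef_rot: [[-0.532, 0.846, -0.028], [0.847, 0.532, -0.018], [0.0, -0.033, -0.999]]
wrist_force: [-0.8, 0.0, -2.4]
gripper_width: 0.358
finger_force: 60.1
time: 10.85
tcp_pos: [0.6416, 0.3026, 0.1919]
eef_rot: [[-0.531, 0.847, -0.017], [0.847, 0.531, -0.014], [-0.003, -0.022, -1.0]]
wrist_force: [1.5, 0.9, 0.3]
gripper_width: 0.585
finger_force: 0.0
```

View pics/e1.png

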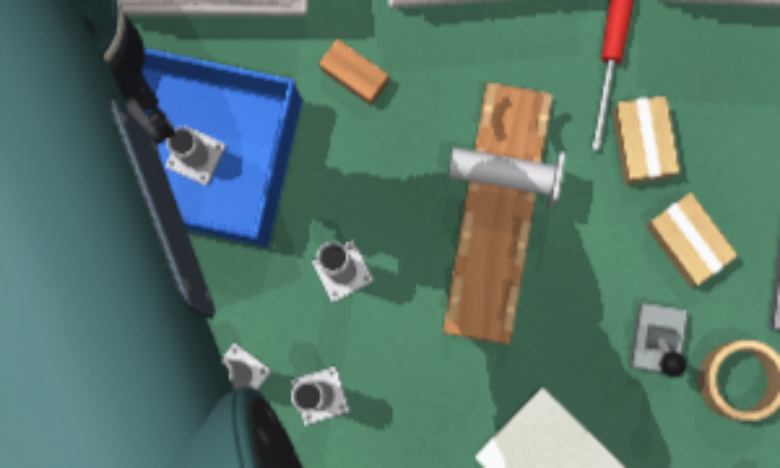

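Short leg stands inside the crate (around 195,155 in the crop); the other legs are untouched. Next I topple the middle leg along its plate axis, so that it lies down with the free end towards +y.

```bash
python3 -m crank '[[[-4,-1,0,7,0],[-8,-2,0,14,0],[-12,-3,0,20,0],[-16,-4,0,20,0],[-20,-5,0,20,0],[-24,-7,0,20,0],[-27.3,-8.1,0,20,0],[-27.3,-8.1,0,20,0],[-27.3,-8.1,-2,20,0],[-27.3,-8.1,-5,20,0],[-27.3,-8.1,-8,20,0],[-27.3,-8.1,-9,20,0]]]'
python3 -m crank '[[[0,0,0,0,0],[0.5,0.6,0,0,0],[1,1.3,0,0,0],[1.5,1.9,0,0,0],[2,2.6,0,0,0],[2.5,3.2,0,0,0],[3.1,4,0,0,0],[3.7,4.7,0,0,0],[4.3,5.5,0,0,0],[4.9,6.3,0,0,0],[5.5,7,0,0,0],[5.8,7.5,0,0,0]]]'
python3 -m crank '[[[0,0,3,0,4],[0,0,7,0,4],[0,0,10,0,4],[-1,-4,10,0,4],[-2,-8,10,0,4],[-3,-12,10,0,4],[-4,-16,10,0,4],[-5,-20,10,0,4],[-6,-24,10,0,4],[-6,-26,10,0,4],[-6,-28,10,0,4],[-6,-30,10,0,4]]]'
python3 -c "
from h import *;p=grab_frame('top');cv2.imwrite('pics/e2.png',cv2.resize(p['pixels'][90:270,150:450,::-1],None,fx=2.6,fy=2.6))"
```

```text
time: 11.9
tcp_pos: [0.3648, 0.2201, 0.0923]
eef_rot: [[-0.789, 0.614, -0.022], [0.614, 0.789, -0.025], [0.001, -0.033, -0.999]]
wrist_force: [-0.3, -0.1, -0.0]
gripper_width: 0.004
finger_force: 0.0
time: 12.9
tcp_pos: [0.4258, 0.2969, 0.0958]
eef_rot: [[-0.789, 0.614, -0.017], [0.614, 0.789, -0.024], [-0.001, -0.029, -1.0]]
wrist_force: [-0.2, -1.2, 0.6]
gripper_width: 0.0
finger_force: 0.0
time: 13.9
tcp_pos: [0.3648, -0.0052, 0.1962]
eef_rot: [[-0.788, 0.615, -0.017], [0.615, 0.788, -0.024], [-0.001, -0.029, -1.0]]
wrist_force: [0.3, -0.3, -0.1]
gripper_width: 0.467
finger_force: 0.0
```

View pics/e2.png

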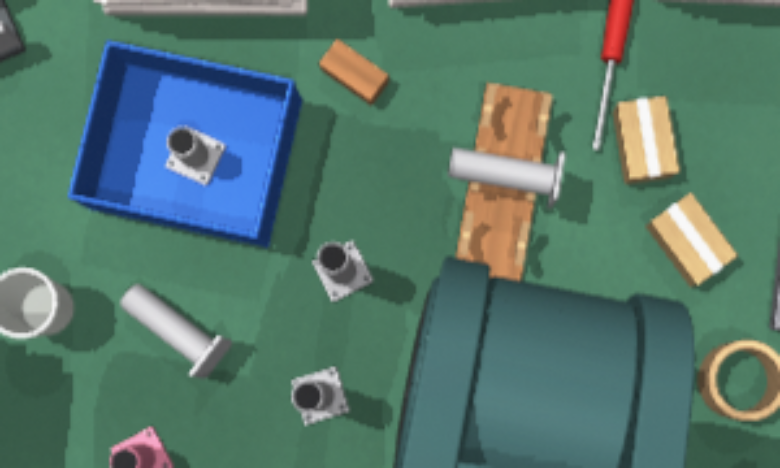

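Leg M now lies with its free end at (131,292) and plate at about (210,356) in the crop; everything else is unchanged.

```bash
cat >> h.py <<'E'
def lying(p,e,q,d=.06):
    "e: px of tube free-end centre, q: px of axis near the plate; grip point d from the free end"
    a=ray(p,e,.016)[:2]; b=ray(p,q,.023)[:2]; u=(b-a)/np.linalg.norm(b-a); g=a+u*d; s=state(); R=np.array(s["eef_rot"])
    yaw=np.degrees(np.arctan2(R[1,0],R[0,0])); ax=np.degrees(np.arctan2(-u[1],-u[0]))
    print("end",a.round(4),"near plate",b.round(4),"axis(to free end)",ax.round(1),"grip",g.round(4),"shift cm",((g-np.array(s["tcp_pos"])[:2])*100).round(1),"z",np.round(s["tcp_pos"][2]*100,1),"tool x yaw",yaw.round(1),"turn to y perp",[((ax-yaw+90)%180-90).round(1)])
E
python3 - <<'E'
from h import *
p=grab_frame("top");F=lambda a,b:(150+a/2.6-.3,90+b/2.6-.3)
lying(p,F(131,292),F(200,348))
E
```

```text
end [0.491  0.3698] near plate [0.4286 0.295 ] axis(to free end) 50.2 grip [0.4526 0.3237] shift cm [ 8.7 33. ] z 19.6 tool x yaw 141.9 turn to y perp [np.float64(88.3)]
```

```bash
python3 -m crank '[[[1,4,0,7,0],[2,8,0,14,0],[2.2,11,0,21,0],[2.2,13.3,0,28,0],[2.2,13.3,0,35,0],[2.2,13.3,0,42,0],[2.2,13.3,0,49,0],[2.2,13.3,0,54,0],[2.2,13.3,-3,54,0],[2.2,13.3,-6,54,0],[2.2,13.3,-9.4,54,0],[2.2,13.3,-9.4,54,0]]]'
python3 -m crank '[[[-0.1,0.5,0,0,0],[-0.3,1.1,0,0,0],[-0.5,1.8,0,0,0],[-0.7,2.5,0,0,0],[-0.9,3.2,0,0,0],[-1.2,4,0,0,0],[-1.4,5,0,0,0],[-1.7,6,0,0,0],[-2,7,0,0,0],[-2.3,8,0,0,0],[-2.5,8.8,0,0,0],[-2.6,9.1,0,0,0]]]'
python3 -m crank '[[[0,0,3,0,4],[0,0,7,0,4],[1,0,8,0,5],[4,1,8,7,5],[7,4,8,14,5],[8,7,8,21,5],[9.1,10.3,8,28,5],[9.1,10.3,8,34,5],[9.1,10.3,8,34,5],[9.1,10.3,8,34,5],[9.1,10.3,8,34,5],[9.1,10.3,8,34,5]]]'
python3 - <<'E'
from h import *
p=grab_frame('top');cv2.imwrite('pics/e3.png',cv2.resize(p['pixels'][90:270,150:450,::-1],None,fx=2.6,fy=2.6))
print(np.round(state()["joint_positions"],2))
E
```

```text
time: 15.0
tcp_pos: [0.3839, 0.1292, 0.0978]
eef_rot: [[-0.961, -0.278, 0.002], [-0.278, 0.96, -0.029], [0.006, -0.029, -1.0]]
wrist_force: [-1.1, -0.8, -0.6]
gripper_width: 0.004
finger_force: 0.0
time: 16.0
tcp_pos: [0.3606, 0.2212, 0.1021]
eef_rot: [[-0.961, -0.278, 0.009], [-0.278, 0.96, -0.028], [-0.001, -0.029, -1.0]]
wrist_force: [0.2, 0.2, 0.2]
gripper_width: -0.001
finger_force: 0.0
time: 17.0
tcp_pos: [0.4517, 0.3223, 0.1822]
eef_rot: [[-0.644, -0.765, 0.023], [-0.765, 0.644, -0.019], [-0.001, -0.03, -1.0]]
wrist_force: [0.1, -0.9, 0.5]
gripper_width: 0.587
finger_force: 0.0
[ 0.49  0.33 -0.09  1.14 -0.03 -0.38]
```

View pics/e3.png

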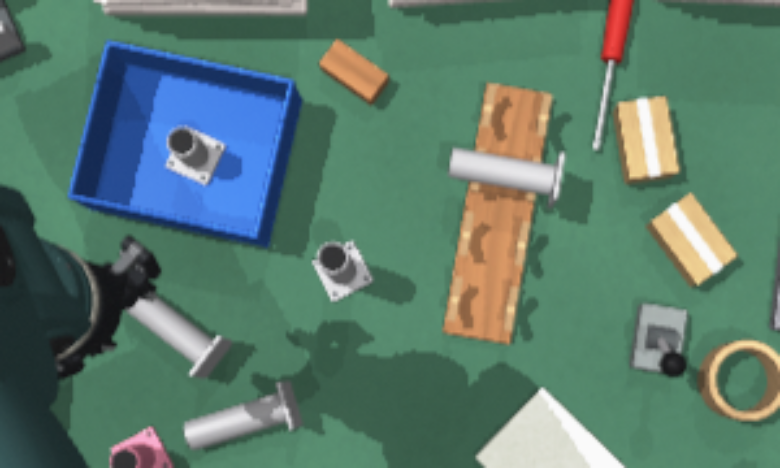

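```bash
python3 -m crank '[[[0,0,-4,0,5],[0,0,-8,0,5],[0.1,0.1,-12,0,5],[0.1,0.1,-15,0,5],[0.1,0.1,-17,0,5],[0.1,0.1,-17.4,0,5],[0.1,0.1,-17.4,0,2.5],[0.1,0.1,-17.4,0,2.5],[0.1,0.1,-17.4,0,2.5],[0.1,0.1,-17.4,0,2.5],[0.1,0.1,-17.4,0,2.5],[0.1,0.1,-17.4,0,2.5]]]'
python3 -m crank '[[[0,0,3,0,2.5],[0,0,6,0,2.5],[0,0,10,0,2.5],[0,0,14,0,2.5],[2,-3,16,4,2.5],[4,-6,16,8,2.5],[6,-9,16,12,2.5],[8,-12,16,16,2.5],[10,-15,16,20,2.5],[12,-18,16,24,2.5],[14,-21,16,28.5,2.5],[16,-24,16,28.5,2.5]]]'
python3 - <<'E'
from h import *
s=state();print(s["gripper_width"],s["finger_force"]);R=np.array(s["eef_rot"]);print(np.degrees(np.arctan2(R[1,0],R[0,0])),((np.array([.671,-.048])-s["tcp_pos"][:2])*100).round(2))
p=grab_frame('scene');cv2.imwrite('pics/e4.png',cv2.resize(p['pixels'][140:320,220:440,::-1],None,fx=3,fy=3))
E
```

```text
time: 18.05
tcp_pos: [0.4535, 0.3243, 0.0088]
eef_rot: [[-0.642, -0.767, 0.025], [-0.767, 0.641, -0.018], [-0.002, -0.03, -1.0]]
wrist_force: [-0.7, -0.4, 5.1]
gripper_width: 0.352
finger_force: 59.9
time: 19.05
tcp_pos: [0.6135, 0.0822, 0.1682]
eef_rot: [[-0.193, -0.981, 0.03], [-0.981, 0.193, -0.005], [-0.001, -0.03, -1.0]]
wrist_force: [1.0, 0.4, -1.2]
gripper_width: 0.354
finger_force: 59.8
0.35357628695283827 59.75435793399811
-101.12696046762518 [  5.75 -13.02]
```

View pics/e4.png

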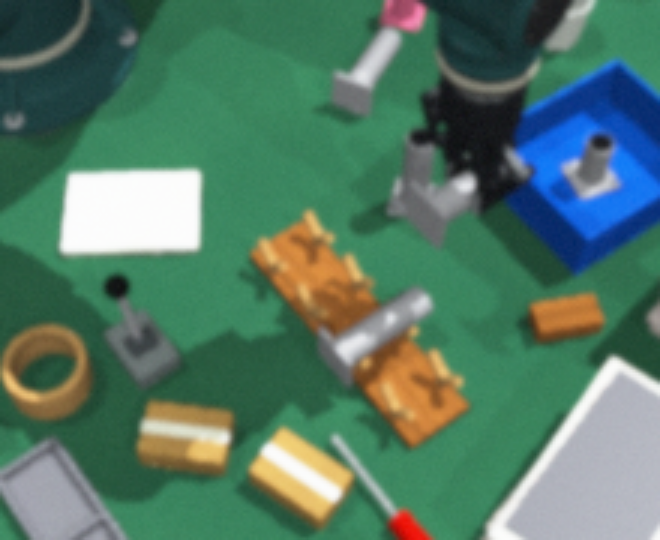

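```bash
python3 -m crank '[[[1.5,-3.3,0,0,2.5],[3,-6.6,0,0,2.5],[4.5,-10,0,0,2.5],[5.7,-13,0,0,2.5],[5.7,-13,0,0,2.5],[5.7,-13,0,0,2.5],[5.7,-13,-3,0,2.5],[5.7,-13,-6,0,2.5],[5.7,-13,-9,0,2.5],[5.7,-13,-10,0,2.5],[5.7,-13,-10,0,2.5],[5.7,-13,-10,0,2.5]]]'
python3 -m crank '[[[0,0,-0.8,0,2.5],[0,0,-1.6,0,2.5],[0,0,-2.4,0,2.5],[0,0,-2.7,0,2.5],[0,0,-2.7,0,2.5],[0,0,-2.7,0,5],[0,0,-2.7,0,5],[0,0,-2.7,0,5],[0,0,-2.7,0,5],[0,0,1,0,5],[0,0,5,0,5],[0,0,9,0,5]]]'
python3 -m crank '[[[-4,3,3,4,5],[-8,6,3,8,5],[-12,9,3,12,5],[-16,12,3,16,5],[-20,15,3,20,5],[-24,18,3,24,5],[-27,21,3,28,5],[-28,24,3,28,5],[-29,26,3,28,5],[-29,26,3,28,5],[-29,26,3,28,5],[-29,26,3,28,5]]]'
python3 - <<'E'
from h import *
p=grab_frame('top');cv2.imwrite('pics/e5.png',cv2.resize(p['pixels'][90:290,180:500,::-1],None,fx=2.5,fy=2.5))
E
```

```text
time: 20.1
tcp_pos: [0.67, -0.0454, 0.0689]
eef_rot: [[-0.197, -0.98, 0.03], [-0.98, 0.197, -0.005], [-0.001, -0.03, -1.0]]
wrist_force: [-0.9, 0.1, -2.1]
gripper_width: 0.349
finger_force: 60.1
time: 21.1
tcp_pos: [0.6691, -0.0458, 0.1589]
eef_rot: [[-0.198, -0.98, 0.027], [-0.98, 0.198, -0.005], [-0.001, -0.028, -1.0]]
wrist_force: [1.0, 0.2, 0.7]
gripper_width: 0.585
finger_force: 0.0
time: 22.1
tcp_pos: [0.3792, 0.2147, 0.188]
eef_rot: [[0.288, -0.957, 0.029], [-0.958, -0.288, 0.009], [-0.001, -0.03, -1.0]]
wrist_force: [0.4, -0.0, 0.6]
gripper_width: 0.584
finger_force: 0.0
```

View pics/e5.png

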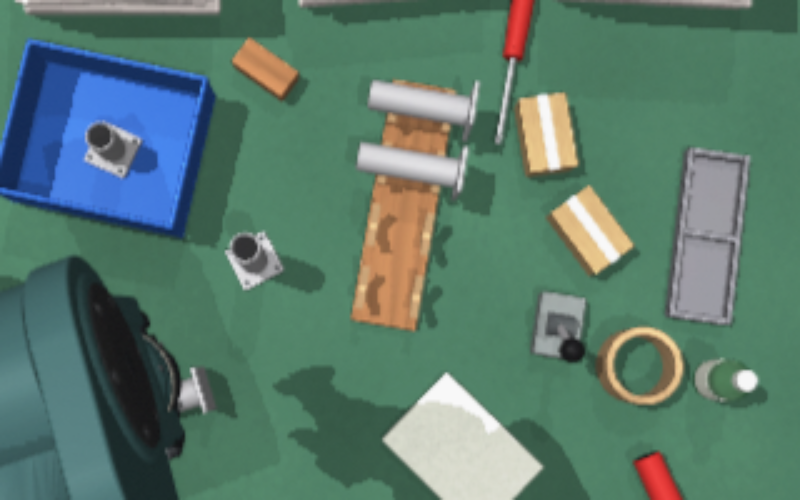

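Leg lies in cradle 4 next to the packed one, plates on the same side. Next is leg R.

Run:
```python
from h import *
p=grab_frame("top");F=lambda a,b:(150+a/2.6-.3,90+b/2.6-.3)
lying(p,F(190,435),F(275,411))
```

```text
end [0.3368 0.3079] near plate [0.3598 0.2164] axis(to free end) 104.1 grip [0.3515 0.2497] shift cm [-2.9  3.6] z 18.8 tool x yaw -73.4 turn to y perp [np.float64(-2.5)]
```

```bash
python3 -m crank '[[[-1.5,1.8,-3,-2.5,5],[-2.9,3.6,-6,-2.5,5],[-2.9,3.6,-10,-2.5,5],[-2.9,3.6,-13,-2.5,5],[-2.9,3.6,-16,-2.5,5],[-2.9,3.6,-17.9,-2.5,5],[-2.9,3.6,-17.9,-2.5,5],[-2.9,3.6,-17.9,-2.5,2.5],[-2.9,3.6,-17.9,-2.5,2.5],[-2.9,3.6,-17.9,-2.5,2.5],[-2.9,3.6,-17.9,-2.5,2.5],[-2.9,3.6,-17.9,-2.5,2.5]]]'
python3 -m crank '[[[0,0,1,0,2.5],[0,0,3,0,2.5],[0,0,7,0,2.5],[0,0,11,0,2.5],[0,0,15,0,2.5],[2,-3,16,-5,2.5],[4,-6,16,-10,2.5],[6,-9,16,-15,2.5],[8,-12,16,-20,2.5],[10,-15,16,-25.4,2.5],[12,-18,16,-25.4,2.5],[14,-21,16,-25.4,2.5]]]'
python3 -m crank '[[[1,-1.5,0,0,2.5],[2,-3,0,0,2.5],[3,-4.5,0,0,2.5],[4.1,-6,0,0,2.5],[4.1,-6,0,0,2.5],[4.1,-6,-3,0,2.5],[4.1,-6,-6,0,2.5],[4.1,-6,-9,0,2.5],[4.1,-6,-10,0,2.5],[4.1,-6,-10,0,2.5],[4.1,-6,-10,0,2.5],[4.1,-6,-10,0,2.5]]]'
python3 - <<'E'
from h import *
s=state();R=np.array(s["eef_rot"]);print(np.degrees(np.arctan2(R[1,0],R[0,0])),((np.array([.5337,-.0207])-s["tcp_pos"][:2])*100).round(2))
E
```

```text
time: 23.2
tcp_pos: [0.3517, 0.2502, 0.0098]
eef_rot: [[0.243, -0.969, 0.031], [-0.97, -0.243, 0.009], [-0.001, -0.032, -0.999]]
wrist_force: [0.7, -0.8, 4.6]
gripper_width: 0.35
finger_force: 59.3
time: 24.2
tcp_pos: [0.4915, 0.0383, 0.1694]
eef_rot: [[-0.197, -0.98, 0.03], [-0.98, 0.197, -0.005], [-0.001, -0.03, -1.0]]
wrist_force: [0.8, 1.0, -1.4]
gripper_width: 0.355
finger_force: 59.7
time: 25.2
tcp_pos: [0.5325, -0.0199, 0.0702]
eef_rot: [[-0.196, -0.98, 0.031], [-0.981, 0.196, -0.005], [-0.001, -0.031, -1.0]]
wrist_force: [0.3, -0.4, -2.1]
gripper_width: 0.353
finger_force: 59.6
-101.29430354333999 [ 0.12 -0.08]
```

```bash
python3 -m crank '[[[0,0,-0.8,0,2.5],[0.1,0,-1.6,0,2.5],[0.1,0,-2.4,0,2.5],[0.1,0,-2.9,0,2.5],[0.1,0,-2.9,0,2.5],[0.1,0,-2.9,0,5],[0.1,0,-2.9,0,5],[0.1,0,-2.9,0,5],[0.1,0,-2.9,0,5],[0.1,0,1,0,5],[0.1,0,5,0,5],[0.1,0,9,0,5]]]'
python3 -m crank '[[[0,3,2,-7,0],[0,6,2,-14,0],[0,9,2,-21,0],[-0.2,12.4,2,-28,0],[-0.2,12.4,2,-35,0],[-0.2,12.4,2,-42,0],[-0.2,12.4,2,-51,0],[-0.2,12.4,2,-51,0],[-0.2,12.4,-1,-51,0],[-0.2,12.4,-4,-51,0],[-0.2,12.4,-6,-51,0],[-0.2,12.4,-6,-51,0]]]'
python3 - <<'E'
from h import *
p=grab_frame("top");print([(np.round(d["centre"],1),ray(p,d["centre"],0).round(3)) for d in landmark_of("leg1",p)[:3]])
p=grab_frame("scene");cv2.imwrite('pics/e6.png',cv2.resize(p['pixels'][120:320,220:440,::-1],None,fx=2.5,fy=2.5))
E
```

```text
time: 26.2
tcp_pos: [0.532, -0.0198, 0.16]
eef_rot: [[-0.196, -0.98, 0.028], [-0.981, 0.196, -0.005], [-0.001, -0.028, -1.0]]
wrist_force: [1.4, -0.4, 0.6]
gripper_width: 0.587
finger_force: 0.0
time: 27.2
tcp_pos: [0.5285, 0.1039, 0.0953]
eef_rot: [[-0.885, -0.465, 0.009], [-0.465, 0.885, -0.026], [0.005, -0.027, -1.0]]
wrist_force: [-0.2, -0.5, -0.3]
gripper_width: -0.005
finger_force: 0.0
[(array([370. , 137.7]), array([ 0.667, -0.114,  0.   ])), (array([362.6, 185.2]), array([ 0.529, -0.088,  0.   ]))]
```

View pics/e6.png

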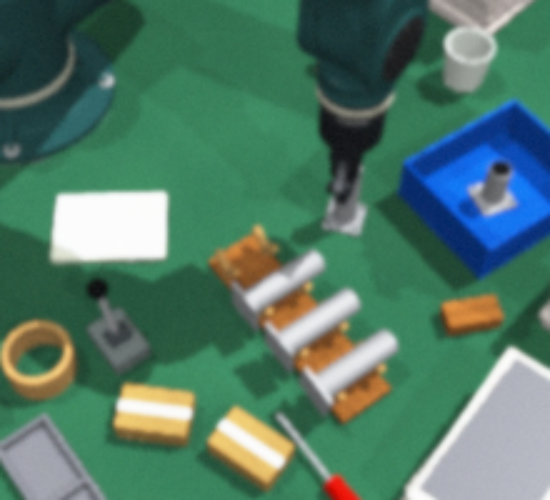

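```bash
cat >> h.py <<'E'
def legmodel(x,y,a):
    "lying leg: grip-axis free end at (x,y), a = heading to free end; returns two point sets (tube, plate)"
    t=np.arcsin(9/110.); u=np.array([np.cos(a)*np.cos(t),np.sin(a)*np.cos(t),-np.sin(t)]); v=np.array([-np.sin(a),np.cos(a),0]); w=np.cross(u,v)
    e=np.array([x,y,.016]); C=[(np.cos(k),np.sin(k)) for k in np.linspace(0,6.28,16)]
    tube=[e-u*s+.016*(c*v+d*w) for s in(0,.11) for c,d in C]; pl=[e-u*s+c*v+d*w for s in(.11,.115) for c in(-.025,.025) for d in(-.025,.025)]
    return tube,pl
def legfit(x0,cams=("top","scene")):
    ps=[grab_frame(n) for n in cams]; ms=[]
    for p in ps:
        hsv=cv2.cvtColor(p["pixels"],cv2.COLOR_RGB2HSV).astype(int); m=((hsv[...,1]<60)&(hsv[...,2]>110)).astype(np.uint8)
        k=np.zeros_like(m); c=proj(p,(x0[0]-.055*np.cos(x0[2]),x0[1]-.055*np.sin(x0[2]),.02)); cv2.circle(k,tuple(int(i) for i in c),36,1,-1); m*=k
        n,l,st,_=cv2.connectedComponentsWithStats(m); ms.append((l==1+np.argmax(st[1:,4])).astype(float)); print("mask",ms[-1].sum())
    def cost(q):
        t=0
        for p,m in zip(ps,ms):
            r=np.zeros((1600,2560),np.uint8)
            for S in legmodel(*q): cv2.fillConvexPoly(r,np.round((cv2.convexHull(np.array([proj(p,X) for X in S],np.float32))+.5)*4).astype(np.int32),1)
            r=cv2.resize(r*255,(640,400),interpolation=cv2.INTER_AREA)/255.; t+=np.minimum(r,m).sum()/np.maximum(r,m).sum()
        return -t/len(ps)
    x,y,a=x0; b=minimize(cost,x0,method="Nelder-Mead",options=dict(initial_simplex=[x0,[x+.015,y,a],[x,y+.015,a],[x,y,a+.25]]))
    q=b.x; s=state(); R=np.array(s["eef_rot"]); yaw=np.degrees(np.arctan2(R[1,0],R[0,0])); g=q[:2]-.06*np.array([np.cos(q[2]),np.sin(q[2])])
    print("leg end",q[:2].round(4),"axis",np.degrees(q[2]).round(1),"iou",round(-b.fun,3),"grip",g.round(4),"shift",((g-s["tcp_pos"][:2])*100).round(1),"turn",((np.degrees(q[2])-yaw+90)%180-90).round(1),"z",s["tcp_pos"][2])
E
python3 -m crank '[[[0,0,0.3,0,0],[-0.5,0.9,0.3,0,0],[-0.8,1.5,0.3,0,0],[-1.1,2.1,0.3,0,0],[-1.4,2.7,0.3,0,0],[-1.8,3.5,0.3,0,0],[-2.2,4.3,0.3,0,0],[-2.7,5.2,0.3,0,0],[-3.2,6.1,0.3,0,0],[-3.7,7,0.3,0,0],[-4.1,7.8,0.3,0,0],[-4.4,8.4,0.3,0,0]]]'
python3 -m crank '[[[0,0,3,0,5],[0,0,7,0,5],[0,-3,10,-7,5],[0,-6,10,-14,5],[0,-9,10,-21,5],[0,-12,10,-28,5],[0,-15,10,-35,5],[0,-18,10,-42,5],[0,-21,10,-49,5],[0,-24,10,-56,5],[0,-28,10,-63,5],[0,-32,10,-70,5]]]'
python3 - <<'E'
from h import *
legfit((.445,.267,np.radians(117.8)))
E
```

```text
time: 28.35
tcp_pos: [0.4863, 0.189, 0.1019]
eef_rot: [[-0.885, -0.465, 0.014], [-0.465, 0.885, -0.026], [-0.001, -0.03, -1.0]]
wrist_force: [-0.4, 1.1, -0.5]
gripper_width: -0.007
finger_force: 0.0
time: 29.35
tcp_pos: [0.4867, -0.1332, 0.202]
eef_rot: [[-0.736, 0.677, -0.019], [0.677, 0.736, -0.022], [-0.001, -0.03, -1.0]]
wrist_force: [1.8, 0.6, 0.9]
gripper_width: 0.586
finger_force: 0.0
mask 470.0
mask 339.0
leg end [0.4474 0.2752] axis 115.3 iou 0.862 grip [0.4731 0.221 ] shift [-1.4 35.7] turn -21.8 z 0.20162791450928472
```

```bash
python3 -m crank '[[[0,4,0,-5,5],[0,8,0,-10,5],[0,12,0,-15,5],[-0.5,16,0,-22,5],[-1,20,0,-22,5],[-1.4,24,0,-22,5],[-1.4,28,0,-22,5],[-1.4,32,0,-22,5],[-1.4,35.7,0,-22,5],[-1.4,35.7,-3,-22,5],[-1.4,35.7,-7,-22,5],[-1.4,35.7,-10,-22,5]]]'
python3 -m crank '[[[0,0,-3,0,5],[0,0,-6,0,5],[0,0,-8,0,5],[0,0,-9.2,0,5],[0,0,-9.2,0,5],[0,0,-9.2,0,2.5],[0,0,-9.2,0,2.5],[0,0,-9.2,0,2.5],[0,0,-9.2,0,2.5],[0,0,-9.2,0,2.5],[0,0,-7,0,2.5],[0,0,-3,0,2.5]]]'
python3 -m crank '[[[0,0,4,0,2.5],[0,0,8,0,2.5],[0,-3,9,-7,2.5],[0,-6,9,-14,2.5],[0,-9,9,-21,2.5],[0,-12,9,-28,2.5],[-0.4,-15,9,-36.5,2.5],[-0.8,-18,9,-36.5,2.5],[-0.8,-21,9,-36.5,2.5],[-0.8,-22.8,9,-36.5,2.5],[-0.8,-22.8,9,-36.5,2.5],[-0.8,-22.8,9,-36.5,2.5]]]'
python3 - <<'E'
from h import *
s=state();R=np.array(s["eef_rot"]);print(np.degrees(np.arctan2(R[1,0],R[0,0])),((np.array([.4651,-.0069])-s["tcp_pos"][:2])*100).round(2))
E
```

```text
time: 30.45
tcp_pos: [0.4719, 0.2263, 0.0999]
eef_rot: [[-0.436, 0.9, -0.026], [0.9, 0.436, -0.014], [-0.001, -0.03, -1.0]]
wrist_force: [0.9, 0.7, -1.1]
gripper_width: 0.584
finger_force: 0.0
time: 31.45
tcp_pos: [0.4708, 0.2242, 0.07]
eef_rot: [[-0.433, 0.901, -0.032], [0.901, 0.433, -0.015], [0.0, -0.036, -0.999]]
wrist_force: [1.0, -0.2, -1.6]
gripper_width: 0.348
finger_force: 59.7
time: 32.45
tcp_pos: [0.4649, -0.0038, 0.1621]
eef_rot: [[0.189, 0.981, -0.029], [0.982, -0.189, 0.005], [-0.001, -0.029, -1.0]]
wrist_force: [0.3, -0.1, -1.8]
gripper_width: 0.35
finger_force: 59.7
79.07871888748 [ 0.02 -0.31]
```

```bash
python3 -m crank '[[[0,-0.3,-3,-0.4,2.5],[0,-0.3,-6,-0.4,2.5],[0,-0.3,-8.5,-0.4,2.5],[0,-0.3,-9.5,-0.4,2.5],[0,-0.3,-10.3,-0.4,2.5],[0,-0.3,-11.1,-0.4,2.5],[0,-0.3,-11.9,-0.4,2.5],[0,-0.3,-12.1,-0.4,2.5],[0,-0.3,-12.1,-0.4,5],[0,-0.3,-12.1,-0.4,5],[0,-0.3,-12.1,-0.4,5],[0,-0.3,-12.1,-0.4,5]]]'
python3 -m crank '[[[0,0,4,0,5],[0,0,8,0,5],[0,0,12,0,5],[0,0,14,0,5],[-1,4,14,0,5],[-2,8,14,0,5],[-3,12,14,0,5],[-4,16,14,0,5],[-5,20,14,0,5],[-5,24,14,0,5],[-5,27,14,0,5],[-5,27,14,0,5]]]'
python3 - <<'E'
from h import *
cartons([(.5315,-.235),(.642,-.189)],[(.6,),(.13,)])
p=grab_frame("top");cv2.imwrite('pics/f1.png',np.vstack([cv2.resize(p['pixels'][110:240,310:500,::-1],None,fx=3.1,fy=3.1,interpolation=2)[:,:585]]))
E
```

```text
time: 33.45
tcp_pos: [0.4651, -0.0059, 0.0411]
eef_rot: [[0.194, 0.981, -0.029], [0.981, -0.194, 0.005], [-0.001, -0.029, -1.0]]
wrist_force: [0.5, 0.1, 0.4]
gripper_width: 0.583
finger_force: 0.0
time: 34.45
tcp_pos: [0.4145, 0.2683, 0.1808]
eef_rot: [[0.19, 0.981, -0.029], [0.982, -0.19, 0.006], [0.001, -0.03, -1.0]]
wrist_force: [0.2, 0.5, 0.1]
gripper_width: 0.583
finger_force: 0.0
carton [ 0.5319 -0.2342] yaw 34.5 iou 0.942
carton [ 0.6435 -0.1895] yaw 7.7 iou 0.941
```

View pics/f1.png

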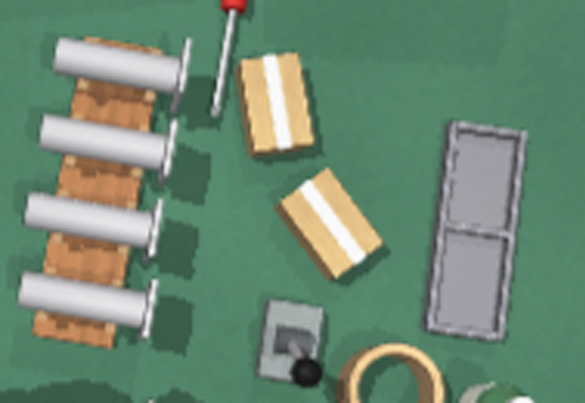

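All four legs lie in the rack with plates on the same side. Next I refine the tray pose against the cartons.

```bash
cat >> h.py <<'E'
def traymask(p):
    hsv=cv2.cvtColor(p["pixels"],cv2.COLOR_RGB2HSV).astype(int); H,S,V=hsv[...,0],hsv[...,1],hsv[...,2]
    m=((S<75)&(V>70)).astype(np.uint8); k=np.zeros_like(m); cv2.fillConvexPoly(k,cv2.convexHull(np.array([proj(p,X) for X in boxpts(.5245,-.3704,-.169,.215,.09,0,.018)],np.float32)).astype(np.int32),1); m*=k
    n,l,st,_=cv2.connectedComponentsWithStats(m); return (l==1+np.argmax(st[1:,4])).astype(float)
E
python3 - <<'E'
from h import *
ps=[grab_frame("top"),grab_frame("scene")]
for i in((0,),(1,),(0,1)):
    P=[ps[j] for j in i]; q,s=iou_fit(P,[traymask(p) for p in P],(.5245,-.3704,(-.17,)),.194,.07,0,.018);print("tray",i,q[:2].round(4),np.degrees(q[2]).round(1),round(s,3))
    for xy,a in(((.5319,-.2342),.6),((.6435,-.1895),.13)):
        q,s=iou_fit(P,[cmask(p,xy) for p in P],(*xy,(a,)),.084,.054,0,.032);print(" carton",q[:2].round(4),np.degrees(q[2]).round(1),round(s,3))
E
```

```text
tray (0,) [ 0.5244 -0.3714] -9.9 0.972
 carton [ 0.5328 -0.2347] 35.0 0.949
 carton [ 0.644  -0.1899] 6.9 0.955
tray (1,) [ 0.5231 -0.3713] -9.5 0.957
 carton [ 0.5308 -0.235 ] 34.2 0.953
 carton [ 0.6414 -0.1885] 7.7 0.959
tray (0, 1) [ 0.5232 -0.3714] -9.1 0.962
 carton [ 0.5315 -0.2345] 34.4 0.943
 carton [ 0.643  -0.1893] 8.6 0.943
```

```bash
python3 -m crank '[[[1,-4,0,-4,7],[2,-8,0,-8,7],[3,-12,0,-12,7],[4,-16,0,-16,7],[5,-20,0,-20,7],[6,-24,0,-24,7],[7,-28,0,-28,7],[8,-32,0,-32,7],[9,-36,0,-36,7],[10,-40,0,-40,7],[11,-44,0,-44.5,7],[11.7,-48,0,-44.5,7]]]'
python3 -m crank '[[[0,-2.3,0,0,7],[0,-2.3,0,0,7],[0,-2.3,0,0,7],[0,-2.3,-3,0,7],[0,-2.3,-6,0,7],[0,-2.3,-9,0,7],[0,-2.3,-9,0,7],[0,-2.3,-9,0,7],[0,-2.3,-9,0,7],[0,-2.3,-9,0,7],[0,-2.3,-9,0,7],[0,-2.3,-9,0,7]]]'
python3 - <<'E'
from h import *
s=state();R=np.array(s["eef_rot"]);print(np.degrees(np.arctan2(R[1,0],R[0,0])),((np.array([.5318,-.2347])-s["tcp_pos"][:2])*100).round(2))
E
```

```text
time: 35.7
tcp_pos: [0.5313, -0.2195, 0.1811]
eef_rot: [[0.83, 0.557, -0.017], [0.557, -0.83, 0.024], [-0.001, -0.029, -1.0]]
wrist_force: [1.3, 0.7, 0.5]
gripper_width: 0.823
finger_force: 0.0
time: 36.7
tcp_pos: [0.5324, -0.2393, 0.0921]
eef_rot: [[0.826, 0.563, -0.016], [0.563, -0.826, 0.023], [-0.0, -0.028, -1.0]]
wrist_force: [-0.6, -0.3, -0.2]
gripper_width: 0.817
finger_force: 0.0
34.2966553844188 [-0.06  0.46]
```

```bash
python3 -m crank '[[[0,0.4,-3,0.2,7],[0,0.4,-6,0.2,7],[0,0.4,-8,0.2,7],[0,0.4,-8,0.2,7],[0,0.4,-8,0.2,4],[0,0.4,-8,0.2,4],[0,0.4,-8,0.2,4],[0,0.4,-8,0.2,4],[0,0.4,-8,0.2,4],[0,0.4,-6,0.2,4],[0,0.4,-2,0.2,4],[0,0.4,0,0.2,4]]]'
python3 -m crank '[[[-1,-2,0,-7,4],[-2,-4,0,-14,4],[-3,-6,0,-21,4],[-4,-8,0,-28,4],[-5,-10,0,-35,4],[-5.4,-12.9,0,-42,4],[-5.4,-12.9,0,-44,4],[-5.4,-12.9,0,-44,4],[-5.4,-12.9,0,-44,4],[-5.4,-12.9,-2,-44,4],[-5.4,-12.9,-4,-44,4],[-5.4,-12.9,-4.5,-44,4]]]'
python3 - <<'E'
from h import *
s=state();R=np.array(s["eef_rot"]);print(s["tcp_pos"],np.degrees(np.arctan2(R[1,0],R[0,0])),((np.array([.4774,-.3635])-s["tcp_pos"][:2])*100).round(2))
ps=[grab_frame("top"),grab_frame("scene")];dz=s["tcp_pos"][2]-.012
for i in((0,),(1,)):
    P=[ps[j] for j in i];ms=[]
    for p in P:
        hsv=cv2.cvtColor(p["pixels"],cv2.COLOR_RGB2HSV).astype(int);m=((hsv[...,0]<32)&(hsv[...,1]>40)&(hsv[...,2]>60)|(hsv[...,1]<45)&(hsv[...,2]>190)).astype(np.uint8)
        k=np.zeros_like(m);c=proj(p,(*s["tcp_pos"][:2],dz+.016));cv2.circle(k,tuple(int(v) for v in c),24,1,-1);m*=k;ms.append(m.astype(float));print(m.sum())
    q,v=iou_fit(P,ms,(.4774,-.3635,(-.17,)),.084,.054,dz,dz+.032);print(i,q[:2].round(4),np.degrees(q[2]).round(1),round(v,3))
E
```

```text
time: 37.7
tcp_pos: [0.5326, -0.2354, 0.0946]
eef_rot: [[0.824, 0.566, -0.015], [0.566, -0.824, 0.023], [0.0, -0.027, -1.0]]
wrist_force: [1.1, 0.2, -0.6]
gripper_width: 0.616
finger_force: 64.1
time: 38.7
tcp_pos: [0.4773, -0.3622, 0.0438]
eef_rot: [[0.987, -0.162, 0.002], [-0.162, -0.986, 0.032], [-0.003, -0.032, -0.999]]
wrist_force: [-0.9, 0.6, -2.2]
gripper_width: 0.619
finger_force: 64.0
[ 0.47727824 -0.36222476  0.04383706] -9.34579148337698 [ 0.01 -0.13]
445
(0,) [ 0.4777 -0.3624] -10.2 0.535
533
(1,) [ 0.4811 -0.3629] -12.2 0.725
```

```bash
python3 -m crank '[[[0,-0.1,-0.4,-0.2,4],[0,-0.1,-0.8,-0.2,4],[0,-0.1,-1.2,-0.2,4],[0,-0.1,-1.5,-0.2,4],[0,-0.1,-1.7,-0.2,4]]]'
python3 -m crank '[[[0,0,-0.2,0,4],[0,0,-0.4,0,4],[0,0,-0.6,0,4],[0,0,-0.7,0,4],[0,0,-0.7,0,4]]]'
```

```text
time: 39.22
tcp_pos: [0.4781, -0.3652, 0.0298]
eef_rot: [[0.986, -0.168, 0.005], [-0.168, -0.985, 0.029], [0.0, -0.029, -1.0]]
wrist_force: [-7.9, 10.3, 40.3]
gripper_width: 0.621
finger_force: 69.1
time: 39.63
tcp_pos: [0.4793, -0.3672, 0.0276]
eef_rot: [[0.986, -0.168, 0.009], [-0.168, -0.986, 0.022], [0.005, -0.023, -1.0]]
wrist_force: [-14.9, 12.1, 72.4]
gripper_width: 0.616
finger_force: 84.2
```

```bash
python3 -m crank '[[[0,0,0.7,0,4],[0,0,1,0,4],[0,0,1,0,4]]]'
python3 -m crank '[[[0,0,0,0,7],[0,0,0,0,7],[0,0,0,0,7],[0,0,0,0,7],[0,0,2,0,7],[0,0,5,0,7],[0,0,9,0,7],[0,3,13,0,7],[-2,7,13,0,7],[-4,11,13,0,7],[-6,15,13,0,7],[-8,18,13,0,7]]]'
python3 - <<'E'
from h import *
p=grab_frame("top");a=cv2.resize(p["pixels"][140:230,435:495,::-1],None,fx=6,fy=6,interpolation=2)
p2=grab_frame("scene");b=cv2.resize(p2["pixels"][270:360,205:285,::-1],None,fx=5,fy=6,interpolation=2)
cv2.imwrite("pics/g1.png",np.hstack([a,b]));print(a.shape,b.shape)
for P in([p],[p2],[p,p2]):
  for z in(.006,.016):
    q,v=iou_fit(P,[cmask(x,(.4774,-.3635),26) for x in P],(.4774,-.3635,(-.17,)),.084,.054,z,z+.032);print(z,q[:2].round(4),np.degrees(q[2]).round(1),round(v,3))
E
```

```text
time: 39.88
tcp_pos: [0.4782, -0.3653, 0.0326]
eef_rot: [[0.986, -0.168, 0.005], [-0.169, -0.985, 0.029], [0.0, -0.029, -1.0]]
wrist_force: [1.0, 0.1, -1.5]
gripper_width: 0.614
finger_force: 71.7
time: 40.88
tcp_pos: [0.4015, -0.1905, 0.1617]
eef_rot: [[0.986, -0.168, 0.005], [-0.169, -0.985, 0.029], [-0.0, -0.03, -1.0]]
wrist_force: [1.1, -0.2, -0.4]
gripper_width: 0.82
finger_force: 0.0
(540, 360, 3) (540, 400, 3)
0.006 [ 0.4774 -0.3635] -9.7 0.0
0.016 [ 0.4774 -0.3635] -9.7 0.0
0.006 [ 0.4742 -0.3626] -8.7 0.88
0.016 [ 0.4785 -0.363 ] -9.4 0.886
0.006 [ 0.4742 -0.3626] -8.7 0.44
0.016 [ 0.4785 -0.363 ] -9.4 0.443
```

View pics/g1.png

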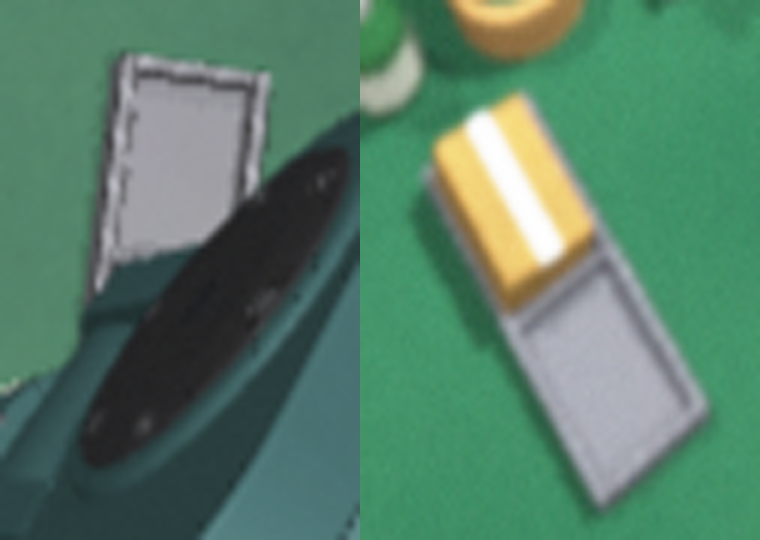

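The carton sits about over the −x pocket, possibly on the rim. I'll clear the arm and measure the seat height numerically.

```bash
cat >> h.py <<'E'
def seat(xy,yaw=-.168):
    ps=[grab_frame("top"),grab_frame("scene")]; ms=[cmask(p,xy,27) for p in ps]; print("masks",[m.sum() for m in ms])
    for i in((0,),(1,),(0,1)):
        r=[]
        for z in(.004,.008,.012,.016,.020):
            q,v=iou_fit([ps[j] for j in i],[ms[j] for j in i],(*xy,(yaw,)),.084,.054,z,z+.032); r.append((round(v,3),z,q[:2].round(4).tolist(),np.degrees(q[2]).round(1)))
        print(i,[(a[0]) for a in r],max(r))
E
python3 -m crank '[[[-1,4,2,0,7],[-1,8,2,0,7],[-1,12,2,0,7],[-1,16,2,0,7],[-1,20,2,0,7],[-1,24,2,0,7],[-1,28,2,0,7],[-1,32,2,0,7],[-1,36,2,0,7],[-1,36,2,0,7]]]'
python3 - <<'E'
from h import *
seat((.4774,-.3635))
E
```

```text
time: 41.82
tcp_pos: [0.3805, 0.0499, 0.1819]
eef_rot: [[0.992, -0.128, 0.006], [-0.128, -0.99, 0.06], [-0.002, -0.06, -0.998]]
wrist_force: [-0.3, -0.1, -0.7]
gripper_width: 0.822
finger_force: 0.0
masks [np.float64(706.0), np.float64(726.0)]
(0,) [np.float64(0.92), np.float64(0.919), np.float64(0.917), np.float64(0.917), np.float64(0.909)] (np.float64(0.92), 0.004, [0.4797, -0.3667], np.float64(-9.3))
(1,) [np.float64(0.887), np.float64(0.886), np.float64(0.886), np.float64(0.891), np.float64(0.892)] (np.float64(0.892), 0.02, [0.4799, -0.3644], np.float64(-8.5))
(0, 1) [np.float64(0.866), np.float64(0.886), np.float64(0.898), np.float64(0.901), np.float64(0.889)] (np.float64(0.901), 0.016, [0.4782, -0.3634], np.float64(-9.0))
```

```bash
for i in 1 2 3 4; do python3 -m crank '[[[0,0,0,7,7],[0,0,0,14,7],[0,0,0,21,7],[0,0,0,28,7],[0,0,0,35,7],[0,0,0,42,7],[0,0,0,49,7],[0,0,0,56,7],[0,0,0,63,7],[0,0,0,70,7],[0,0,0,77,7],[0,0,0,84,7]]]' | grep -E "tcp|eef"; done
python3 -c "
from h import *;s=state();print(np.round(s['joint_positions'],3))"
```

```text
tcp_pos: [0.3809, 0.0496, 0.1819]
eef_rot: [[0.225, 0.972, -0.059], [0.974, -0.225, 0.012], [-0.002, -0.061, -0.998]]
tcp_pos: [0.3809, 0.0496, 0.1819]
eef_rot: [[-0.945, 0.325, -0.018], [0.326, 0.944, -0.058], [-0.001, -0.061, -0.998]]
tcp_pos: [0.3808, 0.0497, 0.182]
eef_rot: [[-0.423, -0.904, 0.056], [-0.906, 0.422, -0.025], [-0.001, -0.061, -0.998]]
tcp_pos: [0.3809, 0.0496, 0.182]
eef_rot: [[0.857, -0.515, 0.03], [-0.515, -0.855, 0.052], [-0.001, -0.06, -0.998]]
[-0.126  0.024 -0.482  1.042  0.056 -2.726]
```

```bash
python3 -m crank '[[[0,0,0,7,7],[0,0,0,14,7],[0,0,0,22,7],[0,0,0,22,7],[0,-1,0,22,7],[0,-2,0,22,7],[0,-3,0,22,7],[0,-4,0,22,7],[0,-5,0,22,7],[0,-5,0,22,7]]]' | grep -E "tcp|eef"
python3 -m crank '[[[0,-1,0,0,7],[0,-2,0,0,7],[0,-3,0,0,7],[0,-4,0,0,7]]]' | grep -E "tcp|eef"
python3 -c "
from h import *;s=state();print(np.round(s['joint_positions'],3))"
```

```text
tcp_pos: [0.3851, 0.0228, 0.1819]
eef_rot: [[0.982, -0.186, 0.007], [-0.186, -0.982, 0.042], [-0.001, -0.043, -0.999]]
tcp_pos: [0.3901, 0.0066, 0.1819]
eef_rot: [[0.978, -0.211, 0.003], [-0.211, -0.977, 0.024], [-0.002, -0.024, -1.0]]
[-0.211  0.056 -0.447  1.07   0.024 -3.14 ]
```

```bash
python3 -m crank '[[[0,-1,0,0,7],[0,-2,0,0,7],[0,-3,0,0,7],[0,-4,0,0,7],[0,-5,0,0,7],[0,-5.4,0,0,7]]]' | grep -E "tcp|eef"
python3 -c "
from h import *;s=state();print(np.round(s['joint_positions'],3), np.array(s['eef_rot']).round(4).tolist())"
```

```text
tcp_pos: [0.398, -0.0165, 0.1819]
eef_rot: [[0.969, -0.245, -0.002], [-0.245, -0.969, 0.001], [-0.002, -0.0, -1.0]]
[-0.247  0.073 -0.428  1.073  0.    -3.141] [[0.9695, -0.2453, -0.002], [-0.2453, -0.9695, 0.0008], [-0.0022, -0.0003, -1.0]]
```

```bash
python3 -m crank '[[[0,0,0,-7,7],[0,0,0,-14,7],[0,0,0,-21,7],[0,0,0,-28,7],[0,0,0,-35,7],[0,0,0,-42,7],[0,0,0,-49,7],[0,0,0,-56,7],[0,0,0,-63,7],[0,0,0,-70,7],[0,0,0,-77,7],[0,0,0,-84,7]]]'| grep -E "tcp|eef"
python3 -m crank '[[[2,-3,0,-7,7],[4,-6,0,-14,7],[6,-9,0,-21,7],[8,-12,0,-28,7],[8,-15,0,-35,7],[8,-18,0,-42,7],[8,-21,0,-49,7],[8,-24,0,-56,7],[8,-27,0,-63,7],[8,-30,0,-70,7],[8,-33,0,-77,7],[8,-34.8,0,-84,7]]]'| grep -E "tcp|eef"
python3 -m crank '[[[0,0,0,-7.4,7],[0,0,0,-7.4,7],[0,0,-3,-7.4,7],[0,0,-6,-7.4,7],[0,0,-9,-7.4,7],[0,0,-9,-7.4,7],[0,0,-9,-7.4,7],[0,0,-9,-7.4,7]]]'
python3 - <<'E'
from h import *
s=state();R=np.array(s["eef_rot"]);print(np.degrees(np.arctan2(R[1,0],R[0,0])),((np.array([.4782,-.3650])-s["tcp_pos"][:2])*100).round(2),s["tcp_pos"],np.round(s["joint_positions"],2))
E
```

```text
tcp_pos: [0.3978, -0.016, 0.1819]
eef_rot: [[-0.148, -0.989, 0.001], [-0.989, 0.148, 0.002], [-0.002, -0.001, -1.0]]
tcp_pos: [0.4774, -0.3667, 0.1815]
eef_rot: [[-0.999, 0.045, 0.002], [0.045, 0.999, -0.001], [-0.002, -0.001, -1.0]]
time: 50.25
tcp_pos: [0.4784, -0.3641, 0.0936]
eef_rot: [[-0.986, 0.164, 0.003], [0.164, 0.986, -0.002], [-0.004, -0.002, -1.0]]
wrist_force: [0.2, 0.2, 0.7]
gripper_width: 0.819
finger_force: 0.0
170.57431423053853 [-0.02 -0.09] [ 0.47835062 -0.36412796  0.09362427] [-0.79  0.46 -0.13  0.98  0.   -0.62]
```

```bash
python3 -m crank '[[[0,0,-3,0,7],[0,0,-5.5,0,7],[0,0,-6.4,0,7],[0,0,-6.4,0,7],[0,0,-6.4,0,4],[0,0,-6.4,0,4],[0,0,-6.4,0,4],[0,0,-6.4,0,4],[0,0,-6.4,0,4],[0,0,-6,0,4],[-0.08,0.05,-6,0,4],[-0.08,0.05,-6,0,4]]]'
python3 -m crank '[[[0,0,-0.2,0,4],[0,0,-0.4,0,4],[0,0,-0.6,0,4],[0,0,-0.8,0,4],[0,0,-0.8,0,4],[0,0,-0.8,0,4]]]'
```

```text
time: 51.25
tcp_pos: [0.4773, -0.3638, 0.0331]
eef_rot: [[-0.986, 0.166, 0.003], [0.166, 0.986, -0.002], [-0.004, -0.002, -1.0]]
wrist_force: [0.2, 0.3, -2.7]
gripper_width: 0.62
finger_force: 61.9
time: 51.75
tcp_pos: [0.4775, -0.364, 0.0296]
eef_rot: [[-0.986, 0.166, 0.006], [0.166, 0.986, -0.005], [-0.006, -0.004, -1.0]]
wrist_force: [-22.3, 19.1, 86.3]
gripper_width: 0.617
finger_force: 74.9
```

```bash
python3 -c "
from h import *;s=state();print(s['wrist_torque'],s['wrist_force'])"
python3 -m crank '[[[0,0,0.4,0,4],[-0.15,0.1,0.6,0,4],[-0.15,0.1,0.6,0,4],[-0.15,0.1,0.3,0,4],[-0.15,0.1,0.1,0,4],[-0.15,0.1,0.1,0,4]]]'
python3 -c "
from h import *;s=state();print(s['wrist_torque'],s['wrist_force'])"
```

```text
[ 3.92559305  4.21929127 -0.1015074 ] [-22.31482314  19.1215621   86.31327856]
time: 52.25
tcp_pos: [0.4761, -0.363, 0.0296]
eef_rot: [[-0.986, 0.166, 0.005], [0.166, 0.986, -0.004], [-0.006, -0.004, -1.0]]
wrist_force: [-18.1, 14.9, 80.1]
gripper_width: 0.617
finger_force: 73.4
[ 3.65039465  3.45255985 -0.05158061] [-18.08680121  14.93181286  80.08755477]
```

```bash
python3 -m crank '[[[0,0,0.3,0,4],[0,0,0.3,0,4],[0,0,0.3,0,7],[0,0,0.3,0,7],[0,0,0.3,0,7],[0,0,3,0,7],[0,0,7,0,7],[0,0,11,0,7],[0,0,15,0,7],[0,4,15,0,7],[0,8,15,0,7],[0,12,15,0,7]]]' | grep -A1 -E "tcp|width"
python3 -m crank '[[[0,4,0,0,7],[0,8,0,0,7],[0,12,0,0,7],[0,16,0,0,7],[0,20,0,0,7],[0,24,0,0,7],[0,28,0,0,7],[0,28,0,0,7]]]' | grep tcp
cat >> h.py <<'E'
def free(xy,yaw,n=2,only=None):
    "fit carton x,y,z,yaw,(tilts) from silhouettes of both cameras"
    ps=[grab_frame(c) for c in("top","scene")]; ms=[cmask(p,xy,28) for p in ps]; print("masks",[m.sum() for m in ms])
    from scipy.spatial.transform import Rotation as Ro
    B=np.array([(a,b,c) for a in(-.042,.042) for b in(-.027,.027) for c in(0,.032)])
    def cost(q):
        t=0
        X=Ro.from_euler("ZYX",[q[3],q[4],q[5]]).apply(B)+q[:3]
        for p,m in zip(ps,ms):
            h=cv2.convexHull(np.array([proj(p,x) for x in X],np.float32)); r=np.zeros((1600,2560),np.uint8); cv2.fillConvexPoly(r,np.round((h+.5)*4).astype(np.int32),1)
            r=cv2.resize(r*255,(640,400),interpolation=cv2.INTER_AREA)/255.; t+=np.minimum(r,m).sum()/np.maximum(r,m).sum()
        return -t/2
    x0=np.array([*xy,.012,yaw,0,0]); S=[x0]+[x0+d for d in np.diag([.005,.005,.006,.05,.05,.05])]
    b=minimize(cost,x0,method="Nelder-Mead",options=dict(initial_simplex=S,maxiter=600)); print("carton xyz",b.x[:3].round(4),"yaw,pitch,roll",np.degrees(b.x[3:]).round(1),"iou",round(-b.fun,3))
    for z in(.006,.018):
        f=lambda q:cost(np.array([q[0],q[1],z,q[2],0,0])); b=minimize(f,[*xy,yaw],method="Nelder-Mead",options=dict(initial_simplex=[[*xy,yaw],[xy[0]+.005,xy[1],yaw],[xy[0],xy[1]+.005,yaw],[*xy,yaw+.05]])); print(z,b.x[:2].round(4),np.degrees(b.x[2]).round(1),round(-b.fun,3))
E
python3 - <<'E'
from h import *
free((.477,-.3632),-.168)
p=grab_frame("top")
for d in landmark_of("carton1",p)[:3]: print(np.round(d["centre"],1),ray(p,d["centre"],.006).round(4),round(d["confidence"],2))
E
```

```text
tcp_pos: [0.4753, -0.2415, 0.1748]
eef_rot: [[-0.986, 0.167, 0.002], [0.167, 0.986, -0.001], [-0.003, -0.001, -1.0]]
--
gripper_width: 0.819
finger_force: 0.0
tcp_pos: [0.4746, 0.0431, 0.1746]
masks [np.float64(701.0), np.float64(735.0)]
carton xyz [ 0.4735 -0.3677  0.0139] yaw,pitch,roll [-10.7   7.1 -12.4] iou 0.947
0.006 [ 0.4753 -0.3663] -8.8 0.878
0.018 [ 0.4765 -0.364 ] -9.9 0.895
[395.9 144.6] [ 0.643  -0.1868  0.006 ] 0.95
[461.7 202. ] [ 0.4728 -0.3672  0.006 ] 0.95
[169.  204.4] [0.4875 0.4598 0.006 ] 0.3
```

```bash
python3 -m crank '[[[0.3,-4,0,0,7],[0.3,-8,0,0,7],[0.3,-12,0,0,7],[0.3,-16,0,0,7],[0.3,-20,0,0,7],[0.3,-24,0,0,7],[0.3,-28,0,0,7],[0.3,-32,0,0,7],[0.3,-36,0,0,7],[0.3,-40,0,0,7],[0.3,-40.6,0,0,7],[0.3,-40.6,0,0,7]]]' | grep tcp
python3 -m crank '[[[0,0,-4,0,7],[0,0,-8,0,7],[0,0,-12,0,7],[0,0,-14.5,0,7],[0,0,-14.5,0,7],[0,0,-14.5,0,4],[0,0,-14.5,0,4],[0,0,-14.5,0,4],[0,0,-14.5,0,4],[0,0,-14.5,0,4],[0,0,-14.5,0,4]]]'
python3 -m crank '[[[0,0,0.3,0,4],[0,0.2,0.3,0,4],[0,0.2,0.3,0,4],[0,0.2,0,0,4],[0,0.2,-0.2,0,4],[0,0.2,-0.2,0,4]]]'
```

```text
tcp_pos: [0.477, -0.3721, 0.1739]
time: 56.03
tcp_pos: [0.4792, -0.3691, 0.0314]
eef_rot: [[-0.986, 0.166, 0.004], [0.166, 0.986, -0.003], [-0.004, -0.002, -1.0]]
wrist_force: [-0.6, 1.2, 7.9]
gripper_width: 0.617
finger_force: 63.8
time: 56.53
tcp_pos: [0.4788, -0.3666, 0.0305]
eef_rot: [[-0.986, 0.166, 0.004], [0.166, 0.986, -0.003], [-0.004, -0.002, -1.0]]
wrist_force: [-9.3, 9.3, 41.9]
gripper_width: 0.623
finger_force: 69.1
```

```bash
for i in 1 2 3 4; do python3 -m crank '[[[0,0.05,0,0,4],[0,0.1,0,0,4],[0,0.15,0,0,4]]]' | grep -E "tcp|wrist"; done
```

```text
tcp_pos: [0.4789, -0.3664, 0.0306]
wrist_force: [-10.4, -1.0, 35.1]
tcp_pos: [0.479, -0.3661, 0.0307]
wrist_force: [-11.2, -9.3, 31.5]
tcp_pos: [0.479, -0.3659, 0.0308]
wrist_force: [-12.0, -15.5, 30.2]
tcp_pos: [0.4795, -0.365, 0.0308]
wrist_force: [-8.4, -17.0, 27.4]
```

```bash
for i in 1 2 3 4 5; do python3 -m crank '[[[0,0.05,0,0,4],[0,0.1,0,0,4],[0,0.15,0,0,4]]]' | grep -E "tcp|wrist"; done
```

```text
tcp_pos: [0.4799, -0.3636, 0.0309]
wrist_force: [-5.9, -16.4, 25.1]
tcp_pos: [0.4803, -0.3621, 0.0309]
wrist_force: [-3.5, -15.7, 24.0]
tcp_pos: [0.4805, -0.3606, 0.0309]
wrist_force: [-3.2, -16.9, 23.5]
tcp_pos: [0.4807, -0.359, 0.0309]
wrist_force: [-0.5, -14.9, 22.7]
tcp_pos: [0.4808, -0.3576, 0.0309]
wrist_force: [-0.3, -17.3, 23.1]
```

```bash
python3 -c "
from h import *;s=state();print(s['wrist_torque'],s['wrist_force'])"
python3 -m crank '[[[0,-0.2,0.1,0,4],[0,-0.4,0.1,0,4],[0,-0.5,0,0,4]]]' | grep -E "tcp|wrist"
for i in 1 2 3 4 5; do python3 -m crank '[[[-0.05,0,0,0,4],[-0.1,0,0,0,4],[-0.15,0,0,0,4]]]' | grep -E "tcp|wrist"; done
python3 -c "
from h import *;s=state();print(s['wrist_torque'],s['wrist_force'])"
```

```text
[-3.4831047   0.19411318  0.0486051 ] [ -0.31740718 -17.25085074  23.11712853]
tcp_pos: [0.4807, -0.3584, 0.0302]
wrist_force: [0.4, 13.2, 46.4]
tcp_pos: [0.4803, -0.3583, 0.0305]
wrist_force: [12.5, 8.6, 28.0]
tcp_pos: [0.4793, -0.3588, 0.0306]
wrist_force: [12.1, 4.8, 25.8]
tcp_pos: [0.4784, -0.3592, 0.0307]
wrist_force: [19.2, 5.1, 23.0]
tcp_pos: [0.4781, -0.3592, 0.0308]
wrist_force: [26.7, 6.8, 20.3]
tcp_pos: [0.4779, -0.3592, 0.031]
wrist_force: [34.8, 9.6, 19.6]
[ 2.26132138 -7.09060206 -0.27249405] [34.82605669  9.64098347 19.58959905]
```

```bash
python3 -m crank '[[[0.3,0,2,0,4],[0.3,0,5,0,4],[2,4,5,0,4],[4,8,5,0,4],[5.2,11.4,5,0,4],[5.2,11.4,5,0,4],[5.2,11.4,5,0,4],[5.2,11.4,2,0,4],[5.2,11.4,-0.5,0,4],[5.2,11.4,-1.2,0,4],[5.2,11.4,-1.2,0,4],[5.2,11.4,-1.2,0,4]]]' | grep -E "tcp|wrist"
python3 -m crank '[[[0,0,-0.2,0,4],[0,0,-0.4,0,4],[0,0,-0.4,0,4]]]' | grep -E "tcp|wrist"
```

```text
tcp_pos: [0.5224, -0.2447, 0.0154]
wrist_force: [0.1, -0.1, -1.3]
tcp_pos: [0.5232, -0.2448, 0.013]
wrist_force: [-3.2, -1.9, 11.0]
```

```bash
python3 -m crank '[[[0,0,0,0,7],[0,0,0,0,7],[0,0,0,0,7],[0,0,0,0,4],[0,0,0,0,4],[0,0,0,0,4],[0,0,0,0,4],[0,0,0,0,4]]]'
python3 -m crank '[[[0,0,0,0,7],[0,0,0,0,7],[0,0,0,0,7],[0,0,4,0,7],[0,0,8,0,7],[0,0,12,0,7],[0,0,16,0,7],[-1,4,16,0,7],[-2,8,16,0,7],[-3,12,16,0,7],[-4,16,16,0,7],[-4,20,16,0,7]]]' | grep tcp
python3 -m crank '[[[-1,4,0,0,7],[-2,8,0,0,7],[-3,12,0,0,7],[-4,12,0,0,7],[-4,12,0,0,7],[-4,12,0,0,7]]]' | grep tcp
python3 - <<'E'
from h import *
ps=[grab_frame("top"),grab_frame("scene")]
for i in((0,),(1,),(0,1)):
    P=[ps[j] for j in i]; q,s=iou_fit(P,[traymask(p) for p in P],(.5240,-.3714,(-.17,)),.194,.07,0,.018);print("tray",i,q[:2].round(4),np.degrees(q[2]).round(1),round(s,3))
    for xy,a in(((.523,-.2445),-.17),((.643,-.1893),.13)):
        q,s=iou_fit(P,[cmask(p,xy) for p in P],(*xy,(a,)),.084,.054,0,.032);print(" carton",q[:2].round(4),np.degrees(q[2]).round(1),round(s,3))
E
```

```text
time: 62.2
tcp_pos: [0.5229, -0.2439, 0.0122]
eef_rot: [[-0.986, 0.166, 0.002], [0.166, 0.986, -0.001], [-0.002, -0.001, -1.0]]
wrist_force: [-1.4, 0.2, 7.6]
gripper_width: 0.615
finger_force: 64.0
tcp_pos: [0.481, -0.0422, 0.172]
tcp_pos: [0.443, 0.0762, 0.172]
tray (0,) [ 0.5243 -0.3712] -10.1 0.971
 carton [ 0.5218 -0.2443] -10.3 0.954
 carton [ 0.6442 -0.1904] 6.9 0.956
tray (1,) [ 0.5233 -0.3711] -9.5 0.96
 carton [ 0.519  -0.2431] -9.9 0.951
 carton [ 0.6417 -0.1889] 8.4 0.958
tray (0, 1) [ 0.5237 -0.3711] -9.7 0.964
 carton [ 0.5204 -0.2439] -10.0 0.943
 carton [ 0.6429 -0.1892] 7.9 0.943
```

```bash
python3 -m crank '[[[1,-4,0,0,7],[2,-8,0,0,7],[3,-12,0,0,7],[4,-16,0,0,7],[5,-20,0,0,7],[6,-24,0,0,7],[7,-28,0,0,7],[7.7,-32,0,0,7],[7.7,-32,-4,0,7],[7.7,-32,-8,0,7],[7.7,-32,-8,0,7],[7.7,-32,-8,0,7]]]' | grep -E "tcp"
python3 -m crank '[[[0,0,0,0,7],[0,0,0,0,7],[0,0,0,0,7]]]' | grep -E "tcp"
```

```text
tcp_pos: [0.5186, -0.2444, 0.0911]
tcp_pos: [0.5209, -0.2443, 0.094]
```

```bash
python3 -m crank '[[[0,0,-3,0,7],[0,0,-6,0,7],[0,0,-8,0,7],[0,0,-8,0,7],[0,0,-8,0,4],[0,0,-8,0,4],[0,0,-8,0,4],[0,0,-8,0,4],[0,0,-8,0,4],[0,0,-8,0,4]]]' | grep -E "tcp|wrist"
python3 -m crank '[[[0,0,3,0,4],[0,0,5,0,4],[-1.5,-4,5,0,4],[-3,-8,5,0,4],[-4.3,-11.9,5,0,4],[-4.3,-11.9,5,0,4],[-4.3,-11.9,3.5,0,4],[-4.3,-11.9,2.2,0,4],[-4.3,-11.9,2.2,0,4],[-4.3,-11.9,2.2,0,4],[-4.3,-11.9,2.2,0,4],[-4.3,-11.9,2.2,0,4]]]' | grep -E "tcp|wrist"
for i in 1 2 3; do python3 -c "
from h import *;grab_frame('top');s=state();R=np.array(s['eef_rot']);print(np.array(s['tcp_pos']).round(4),np.degrees(np.arctan2(R[1,0],R[0,0])))"; done
```

```text
tcp_pos: [0.521, -0.2444, 0.0138]
wrist_force: [-0.5, 1.1, 9.2]
tcp_pos: [0.4775, -0.3631, 0.035]
wrist_force: [-0.2, -0.2, -1.5]
[ 0.4774 -0.3631  0.0349] 170.4710344220389
[ 0.4773 -0.363   0.0347] 170.47118447978627
[ 0.4773 -0.363   0.0346] 170.46772764345394
```

```bash
python3 -m crank '[[[0.05,-0.03,-0.2,0,4],[0.05,-0.03,-0.4,0,4],[0.05,-0.03,-0.6,0,4],[0.05,-0.03,-0.6,0,4]]]' | grep -E "tcp|wrist"
python3 -m crank '[[[0,0,-0.1,0,4],[0,0,-0.2,0,4],[0,0,-0.2,0,4]]]' | grep -E "tcp|wrist"
python3 -c "
from h import *;s=state();print(s['wrist_torque'])"
```

```text
tcp_pos: [0.4773, -0.363, 0.0274]
wrist_force: [0.2, 0.6, -2.2]
tcp_pos: [0.4774, -0.3631, 0.0257]
wrist_force: [0.1, -0.1, -1.8]
[ 0.04027043  0.00266268 -0.03539799]
```

```bash
python3 -m crank '[[[0,0,-0.2,0,4],[0,0,-0.4,0,4],[0,0,-0.6,0,4],[0,0,-0.6,0,4]]]' | grep -E "tcp|wrist"
python3 -m crank '[[[0,0,-0.1,0,4],[0,0,-0.1,0,4]]]' | grep -E "tcp|wrist"
```

```text
tcp_pos: [0.4774, -0.3632, 0.0199]
wrist_force: [-0.7, -0.1, -2.2]
tcp_pos: [0.4774, -0.3632, 0.0198]
wrist_force: [-4.4, 3.5, 15.3]
```

```bash
python3 -m crank '[[[0,0,0.1,0,6.6],[0,0,0.1,0,6.6],[0,0,0.1,0,6.6],[0,0,0.1,0,6.6],[0,0,4,0,6.6],[0,0,8,0,6.6],[0,0,11,0,6.6],[3,4,12,5,6.6],[6,8,12,10,6.6],[9,12,12,15,6.6],[12,15,12,17.3,6.6],[15.7,17.3,12,17.3,6.6]]]' | grep -E "tcp"
python3 -m crank '[[[0,0,0,0,6.6],[0,0,0,0,6.6],[0,0,-3,0,6.6],[0,0,-5,0,6.6],[0,0,-5,0,6.6],[0,0,-5,0,6.6],[0,0,-5,0,6.6]]]' | grep -E "tcp"
python3 -c "
from h import *;grab_frame('top');s=state();R=np.array(s['eef_rot']);print(np.array(s['tcp_pos']).round(4),np.degrees(np.arctan2(R[1,0],R[0,0])),s['gripper_width'])
p=grab_frame('scene');q,v=iou_fit([p],[cmask(p,(.477,-.3632),27)],(.477,-.3632,(-.167,)),.084,.054,.006,.038);print(q,v)"
```

```text
tcp_pos: [0.6131, -0.2049, 0.1393]
tcp_pos: [0.6126, -0.2081, 0.0901]
[ 0.613  -0.208   0.0904] -172.28958883349114 0.776502579338879
[ 0.47632167 -0.36396283 -0.1482934 ] 0.9290408822546509
```

```bash
python3 -m crank '[[[2.2,1.8,0,0,6.6],[2.2,1.8,0,0,6.6],[2.2,1.8,0,0,6.6],[2.2,1.8,-3,0,6.6],[2.2,1.8,-5,0,6.6],[2.2,1.8,-7,0,6.6],[2.2,1.8,-7.8,0,6.6],[2.2,1.8,-7.8,0,6.6]]]' | grep -E "tcp|wrist"
python3 -m crank '[[[0,0,0,0,4],[0,0,0,0,4],[0,0,0,0,4],[0,0,0,0,4],[0,0,0,0,4],[0,0,0,0,4]]]' | grep -E "tcp|wrist|width"
python3 -m crank '[[[0,0,2,0,4],[0,0,5,0,4],[-1,-3,5,-4,4],[-2,-6,5,-8,4],[-3,-9,5,-12,4],[-4,-12,5,-17.4,4],[-5,-15,5,-17.4,4],[-6,-17,5,-17.4,4],[-7.3,-18.7,5,-17.4,4],[-7.3,-18.7,5,-17.4,4],[-7.3,-18.7,5,-17.4,4],[-7.3,-18.7,5,-17.4,4]]]' | grep -E "tcp|wrist|width"
python3 -c "
from h import *
for i in 1,2:grab_frame('top')
s=state();R=np.array(s['eef_rot']);print(np.array(s['tcp_pos']).round(4),np.degrees(np.arctan2(R[1,0],R[0,0])),s['gripper_width'])"
```

```text
tcp_pos: [0.6335, -0.1892, 0.0097]
wrist_force: [0.3, 0.4, 0.8]
tcp_pos: [0.6353, -0.1896, 0.0123]
wrist_force: [-2.0, 0.1, 7.4]
gripper_width: 0.617
tcp_pos: [0.5618, -0.3759, 0.0612]
wrist_force: [0.0, -0.0, -2.1]
gripper_width: 0.615
[ 0.5621 -0.3754  0.0611] 170.41162454476526 0.6164887369653467
```

```bash
python3 -m crank '[[[0,-0.2,-1,0,4],[0,-0.2,-2,0,4],[0,-0.2,-2.7,0,4],[0,-0.2,-2.7,0,4],[0,-0.2,-2.7,0,4],[0,-0.2,-2.7,0,4]]]' | grep -E "tcp|wrist"
python3 -m crank '[[[0,0,-0.2,0,4],[0,0,-0.4,0,4],[0,0,-0.6,0,4],[0,0,-0.7,0,4],[0,0,-0.7,0,4]]]' | grep -E "tcp|wrist"
```

```text
tcp_pos: [0.5617, -0.3782, 0.0339]
wrist_force: [-0.2, -0.2, -1.4]
tcp_pos: [0.5615, -0.3781, 0.0266]
wrist_force: [-0.9, 0.2, -2.4]
```

```bash
python3 -m crank '[[[0.03,0.03,-0.2,0,4],[0.03,0.03,-0.4,0,4],[0.03,0.03,-0.55,0,4],[0.03,0.03,-0.55,0,4]]]' | grep -E "tcp|wrist"
python3 -m crank '[[[0,0,-0.1,0,4],[0,0,-0.15,0,4],[0,0,-0.15,0,4]]]' | grep -E "tcp|wrist"
```

```text
tcp_pos: [0.5618, -0.3778, 0.0209]
wrist_force: [0.3, -0.0, -2.9]
tcp_pos: [0.5619, -0.3779, 0.0198]
wrist_force: [-0.3, 0.0, -2.1]
```

```bash
python3 -m crank '[[[0,0,-0.1,0,4],[0,0,-0.1,0,4],[0,0,-0.1,0,6.6],[0,0,-0.1,0,6.6],[0,0,-0.1,0,6.6],[0,0,0,0,6.6],[0,0,3,0,6.6],[0,0,7,0,6.6],[0,0,11,0,6.6],[0,0,14,0,6.6],[-2,4,14,-7,6.6],[-4,8,14,-14,6.6]]]' | grep -E "tcp|wrist"
python3 -m crank '[[[-2,4,0,-7,4],[-4,8,0,-14,4],[-6,12,0,-21,2],[-8,16,0,-28,2],[-10,20,0,-35,0],[-12,24,0,-42,0],[-14,28,0,-49,0],[-15,32,0,-56,0],[-15,32,0,-63,0],[-15,34,0,-70,0],[-15,34,0,-77,0],[-15,34,0,-78,0]]]' | grep -E "tcp|wrist"
python3 - <<'E'
from h import *
ps=[grab_frame("top"),grab_frame("scene")]
print("tray+cartons:")
for xy in((.4772,-.3632),(.5698,-.3787)):
    ms=[]
    for p in ps:
        m=cmask(p,xy,60); k=np.zeros(m.shape,np.uint8); cv2.fillConvexPoly(k,cv2.convexHull(np.array([proj(p,X) for X in boxpts(*xy,-.167,.094,.075,.0,.045)],np.float32)).astype(np.int32),1); ms.append(m*k)
    print([m.sum() for m in ms])
    for i in((0,),(1,),(0,1)):
        for z in(.006,.016):
            q,v=iou_fit([ps[j] for j in i],[ms[j] for j in i],(*xy,(-.167,)),.084,.054,z,z+.032);print(i,z,q[:2].round(4),np.degrees(q[2]).round(1),round(v,3))
for p in ps:
    for n in("leg1","packed_leg1","short_leg","lever_tip"):
        print(n,[(np.round(d["centre"],0).tolist(),ray(p,d["centre"],.0526)[:2].round(3).tolist(),round(d["confidence"],2)) for d in landmark_of(n,p) if d["confidence"]>.35])
    k=[.0686*(0-1.5)]
for k in range(4):
    c=np.array([.568,-.0275])+.07*(k-1.5)*np.array([.9806,-.196]); print("expected plate",k+1,(c-.058*np.array([.196,.9806])).round(3),[proj(p,(*(c-.058*np.array([.196,.9806])),.0526)).round(0).tolist() for p in ps])
E
```

```text
tcp_pos: [0.5263, -0.3051, 0.1622]
wrist_force: [0.2, 1.7, -0.4]
tcp_pos: [0.3745, 0.0377, 0.1603]
wrist_force: [0.6, 0.2, 0.7]
tray+cartons:
[np.float64(751.0), np.float64(748.0)]
(0,) 0.006 [ 0.4773 -0.3634] -9.9 0.91
(0,) 0.016 [ 0.4766 -0.3598] -9.9 0.906
(1,) 0.006 [ 0.4812 -0.364 ] -8.5 0.896
(1,) 0.016 [ 0.4847 -0.3658] -8.3 0.911
(0, 1) 0.006 [ 0.4784 -0.3641] -9.1 0.898
(0, 1) 0.016 [ 0.482  -0.3634] -9.2 0.855
[np.float64(751.0), np.float64(834.0)]
(0,) 0.006 [ 0.5707 -0.3801] -10.0 0.921
(0,) 0.016 [ 0.569 -0.376] -10.8 0.914
(1,) 0.006 [ 0.564  -0.3786] -9.0 0.872
(1,) 0.016 [ 0.5684 -0.3801] -9.1 0.889
(0, 1) 0.006 [ 0.5683 -0.3791] -10.1 0.876
(0, 1) 0.016 [ 0.5686 -0.3781] -10.8 0.878
leg1 [([363.0, 184.0], [0.524, -0.083], 0.92), ([370.0, 139.0], [0.648, -0.105], 0.87)]
packed_leg1 [([366.0, 157.0], [0.598, -0.092], 0.71), ([457.0, 312.0], [0.177, -0.319], 0.65)]
short_leg [([203.0, 267.0], [0.314, 0.351], 0.93), ([224.0, 150.0], [0.626, 0.295], 0.56)]
lever_tip [([410.0, 230.0], [0.396, -0.205], 0.68), ([342.0, 184.0], [0.527, -0.026], 0.43)]
leg1 [([318.0, 241.0], [0.524, -0.069], 0.94), ([343.0, 278.0], [0.659, -0.109], 0.89), ([300.0, 230.0], [0.455, -0.078], 0.74)]
packed_leg1 [([332.0, 261.0], [0.601, -0.09], 0.6), ([183.0, 237.0], [0.205, -0.337], 0.6), ([415.0, 202.0], [0.656, 0.254], 0.5), ([316.0, 215.0], [0.452, -0.001], 0.44)]
short_leg [([357.0, 144.0], [0.349, 0.33], 0.79), ([416.0, 200.0], [0.654, 0.26], 0.53), ([256.0, 235.0], [0.367, -0.183], 0.52), ([256.0, 334.0], [0.594, -0.384], 0.4)]
lever_tip [([259.0, 237.0], [0.379, -0.179], 0.44)]
expected plate 1 [ 0.454 -0.064] [[357.0, 210.0], [303.0, 227.0]]
expected plate 2 [ 0.522 -0.078] [[361.0, 185.0], [316.0, 243.0]]
expected plate 3 [ 0.591 -0.091] [[365.0, 160.0], [329.0, 259.0]]
expected plate 4 [ 0.66  -0.105] [[369.0, 135.0], [344.0, 277.0]]
```

Run:
```python
from h import *
p=grab_frame("top");u=np.array([.196,.9806])
for k,e,pl in((1,(22,292),(152,307)),(2,(28,212),(157,228)),(3,(43,135),(171,149)),(4,(57,62),(185,73))):
    c=np.array([.568,-.0275])+.07*(k-2.5)*np.array([.9806,-.196])
    print(k,[((ray(p,(310+a/3.1-.3,110+b/3.1-.3),.0526)[:2]-c)@u*1000).round(1) for a,b in(e,pl)],[((ray(p,(310+a/3.1-.3,110+b/3.1-.3),.0526)[:2]-c)@np.array([.9806,-.196])*1000).round(1) for a,b in(e,pl)])
# brightness profile along tube axis, cradle 1 and 3
g=cv2.cvtColor(p["pixels"],cv2.COLOR_RGB2HSV)[...,1].astype(float)
for k in(1,2,3,4):
    c=np.array([.568,-.0275])+.07*(k-2.5)*np.array([.9806,-.196]); t=np.arange(-.085,.085,.0025)
    P=[proj(p,(*(c+s*u),.060)) for s in t]; v=[cv2.getRectSubPix(g.astype(np.float32),(1,1),(float(a),float(b)))[0,0] for a,b in P]
    lo=[t[i] for i in range(len(t)) if v[i]<60]; print(k,"gray from",round(min(lo)*1000,1),"to",round(max(lo)*1000,1))
```

```text
1 [np.float64(52.5), np.float64(-61.5)] [np.float64(-1.5), np.float64(4.9)]
2 [np.float64(59.3), np.float64(-54.6)] [np.float64(-1.2), np.float64(4.2)]
3 [np.float64(57.8), np.float64(-55.5)] [np.float64(-1.4), np.float64(5.7)]
4 [np.float64(56.7), np.float64(-56.8)] [np.float64(-4.5), np.float64(5.3)]Traceback (most recent call last):
  File "<stdin>", line 11, in <module>
ValueError: min() iterable argument is empty
```

```bash
python3 -m crank '[[[1.6,-3.5,0,0,0],[3.2,-7,0,0,0],[4.8,-10.5,0,0,0],[6.5,-14,0,0,0],[8.2,-17.5,0,0,0],[9.8,-21,0,0,0],[11.5,-24.5,0,0,0],[13,-28,0,0,0],[14.8,-31.5,0,0,0],[16.4,-35,0,0,0],[18,-38.5,0,0,0],[19.5,-41.6,0,0,0]]]' | grep tcp
python3 -m crank '[[[0,0,-3,0,0],[0,0,-6,0,0],[0,0,-9,0,0],[0,0,-11,0,0],[0,0,-11.6,0,0],[0,0,-11.6,0,0],[0,0,-11.9,0,0],[0,0,-12.1,0,0],[0,0,-12.1,0,0]]]'
```

```text
tcp_pos: [0.57, -0.3817, 0.1594]
time: 77.87
tcp_pos: [0.5701, -0.3797, 0.0399]
eef_rot: [[0.202, 0.979, 0.0], [0.979, -0.202, -0.003], [-0.003, 0.001, -1.0]]
wrist_force: [-0.2, 0.6, 0.1]
gripper_width: 0.001
finger_force: 0.0
```

```bash
python3 -m crank '[[[0,0,-0.15,0,0],[0,0,-0.15,0,0]]]' | grep -E "tcp|wrist"
python3 -m crank '[[[0,0,-0.1,0,0],[0,0,-0.15,0,0],[0,0,-0.15,0,0]]]' | grep -E "tcp|wrist"
python3 -m crank '[[[0,0,1.5,0,0],[-3,0.5,1.5,0,0],[-6,1,1.5,0,0],[-9.2,1.6,1.5,0,0],[-9.2,1.6,1.5,0,0],[-9.2,1.6,1.5,0,0],[-9.2,1.6,0.3,0,0],[-9.2,1.6,0.2,0,0],[-9.2,1.6,0.2,0,0]]]' | grep -E "tcp|wrist"
python3 -m crank '[[[0,0,-0.1,0,0],[0,0,-0.2,0,0],[0,0,-0.2,0,0]]]' | grep -E "tcp|wrist"
```

```text
tcp_pos: [0.5701, -0.3797, 0.0381]
wrist_force: [0.4, 0.0, 1.7]
tcp_pos: [0.5701, -0.3797, 0.038]
wrist_force: [-5.1, 4.2, 19.9]
tcp_pos: [0.4786, -0.3639, 0.0381]
wrist_force: [0.6, -0.2, 0.2]
tcp_pos: [0.4787, -0.364, 0.0379]
wrist_force: [-5.3, 5.3, 29.8]
```

```bash
python3 -m crank '[[[0,0,4,0,0],[0,0,8,0,0],[0,0,12,0,0],[-3,4,12,0,0],[-6,8,12,0,0],[-9,12,12,0,0],[-11.4,16,12,0,0],[-11.4,18.1,12,0,0],[-11.4,18.1,12,0,0],[-11.4,18.1,12,0,0],[-11.4,18.1,8.5,0,0],[-11.4,18.1,5,0,0]]]' | grep -E "tcp|wrist"
python3 -m crank '[[[0,0,0,0,0],[1,-0.2,0,0,0],[2,-0.4,0,0,0],[3,-0.6,0,0,0],[4,-0.8,0,0,0],[5,-1,0,0,0],[6,-1.2,0,0,0],[6.5,-1.3,0,0,0],[7,-1.4,0,0,0],[7,-1.4,0,0,0]]]' | grep -E "tcp|wrist"
```

```text
tcp_pos: [0.3661, -0.1843, 0.0865]
wrist_force: [0.6, -0.8, -2.5]
tcp_pos: [0.4345, -0.1965, 0.0858]
wrist_force: [-0.4, -0.3, -0.0]
```

```bash
for i in 1 2 3; do python3 -m crank '[[[0.3,-0.06,0,0,0],[0.6,-0.12,0,0,0],[0.6,-0.12,0,0,0]]]' | grep -E "tcp|wrist"; done
```

```text
tcp_pos: [0.4395, -0.1975, 0.0858]
wrist_force: [-2.1, 0.1, 0.7]
tcp_pos: [0.441, -0.1975, 0.0851]
wrist_force: [-28.3, 2.0, 16.9]
tcp_pos: [0.4422, -0.1976, 0.0846]
wrist_force: [-58.7, 3.7, 35.3]
```

```bash
python3 -m crank '[[[-2,0.4,0,0,0],[-5,1,0,0,0],[-5,1,4,0,0],[-5,1,8,0,0],[-5,5,10,0,0],[-5,9,10,0,0],[-5,13,10,0,0],[-5,17,10,0,0],[-5,21,10,0,0],[-5,25,10,0,0]]]' | grep -E "tcp|wrist"
python3 - <<'E'
from h import *
ps=[grab_frame("top"),grab_frame("scene")];C=[]
for p in ps:
    m=(p["pixels"].max(2)<45).astype(np.uint8);k=np.zeros_like(m);c=proj(p,(.455,-.2,.09));cv2.circle(k,tuple(int(v) for v in c),26,1,-1);n,l,st,ce=cv2.connectedComponentsWithStats(m*k)
    o=[(st[i,4],ce[i].round(1).tolist()) for i in range(1,n) if st[i,4]>8];print(o,[(d["centre"],round(d["confidence"],2)) for d in landmark_of("lever_tip",p)[:2]]);C.append(max(o)[1])
r=least_squares(lambda X:np.r_[proj(ps[0],X)-C[0],proj(ps[1],X)-C[1]],(.46,-.2,.09));print(r.x.round(4),r.cost)
E
```

```text
tcp_pos: [0.4013, 0.0518, 0.1863]
wrist_force: [1.3, -1.1, -0.6]
[(np.int32(58), [411.8, 204.1])] [([413.6, 203.7], 0.46)]
[(np.int32(32), [270.6, 252.3])] [([272.5, 253.9], 0.61)]
[ 0.4632 -0.2033  0.0902] 0.00648227773218709
```

Run:
```python
from h import *
ps=[grab_frame("top"),grab_frame("scene")]
for lab in("start","now"):
    C=[]
    for p,f in zip(ps,("top0","scene0")):
        im=p["pixels"] if lab=="now" else cv2.imread(f"pics/{f}.png")[:,:,::-1]
        for th in(60,):
            m=(im.max(2)<th).astype(np.uint8);k=np.zeros_like(m);c=proj(p,(.43,-.196,.09) );cv2.circle(k,tuple(int(v) for v in c),26,1,-1);n,l,st,ce=cv2.connectedComponentsWithStats(m*k)
            o=[(st[i,4],ce[i].round(1).tolist(),st[i,:4].tolist()) for i in range(1,n) if st[i,4]>8];print(lab,o)
        C.append(max(o)[1])
    r=least_squares(lambda X:np.r_[proj(ps[0],X)-C[0],proj(ps[1],X)-C[1]],(.46,-.2,.09));print(r.x.round(4),r.cost)
```

```text
start [(np.int32(77), [408.6, 229.8], [404, 225, 10, 10])]
start [(np.int32(39), [258.4, 235.2], [255, 232, 8, 7])]
[ 0.3966 -0.1903  0.0953] 0.008396922277365321
now [(np.int32(68), [412.0, 204.1], [408, 200, 9, 9])]
now [(np.int32(45), [270.4, 252.2], [267, 249, 8, 7])]
[ 0.4631 -0.2037  0.0911] 0.013653043372432736
```

Run:
```python
from h import *
for n in("top","scene"):
    p=grab_frame(n)
    for q in("leg1","packed_leg1","carton1","short_leg","tape_roll","glue_bottle","screwdriver","screw_cup"):
        print(q,[(np.round(d["centre"],0).tolist(),round(d["confidence"],2)) for d in landmark_of(q,p) if d["confidence"]>.45])
a=cv2.imread("pics/top0.png")[:,:,::-1];p=grab_frame("top");d=np.abs(p["pixels"].astype(int)-a).max(2)
from scipy.ndimage import uniform_filter
for nm,(c,r) in dict(tape=(437,236),glue=(470,240),cup=(161,207),driver=(387,100),pink=(203,266),brick=(287,117)).items(): print(nm,d[r-14:r+14,c-14:c+14].mean().round(1))
print(state()["time"],[proj(p,(x,y,.006)).round(0).tolist() for x,y in((.4773,-.3634),(.5698,-.3787))])
```

```text
leg1 [([368.0, 139.0], 0.84), ([350.0, 129.0], 0.67)]
packed_leg1 [([458.0, 310.0], 0.9), ([363.0, 157.0], 0.63)]
carton1 [([463.0, 170.0], 0.93), ([461.0, 200.0], 0.62)]
short_leg [([201.0, 267.0], 0.81), ([228.0, 153.0], 0.75), ([382.0, 115.0], 0.65)]
tape_roll [([432.0, 235.0], 0.66), ([169.0, 203.0], 0.47)]
glue_bottle [([465.0, 241.0], 0.74)]
screwdriver [([383.0, 113.0], 0.6)]
screw_cup [([169.0, 205.0], 0.89)]
leg1 [([317.0, 241.0], 0.92), ([301.0, 227.0], 0.83), ([344.0, 275.0], 0.77)]
packed_leg1 [([185.0, 236.0], 0.93), ([333.0, 259.0], 0.75), ([301.0, 229.0], 0.6)]
carton1 [([237.0, 309.0], 0.89), ([254.0, 334.0], 0.75), ([301.0, 229.0], 0.51)]
short_leg [([272.0, 251.0], 0.69), ([354.0, 142.0], 0.57)]
tape_roll [([238.0, 268.0], 0.7)]
glue_bottle [([209.0, 283.0], 0.79)]
screwdriver [([349.0, 316.0], 0.75), ([317.0, 241.0], 0.47)]
screw_cup [([404.0, 150.0], 0.61)]
tape 11.5
glue 6.7
cup 3.6
driver 3.1
pink 15.1
brick 4.2
83.95 [[460.0, 200.0], [464.0, 168.0]]
```

```bash
python3 -c "
from bench import *;print(finish_job())"
```

```text
the job is handed in; nothing more can be done
None
```

I handed the job in at about 84 s: three full-length legs lie in the free cradles with plates on the same side as the packed leg, the short leg stands in the blue crate, both cartons measure as seated flat, and the lever was pushed over last until it hit its stop.

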